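# Zero a pipette drive and set it four clicks out

## Task

Set the pipette-holder drive for the next session: turn its black dial anticlockwise until it comes gently to rest against its stop pin, then turn it back clockwise by exactly four clicks, counted by feel, and throw the lock lever in as far as it goes, without forcing it. Do not wrench the dial against the stop, and leave the dishes, bottles and tools around the drive where they are.

Things in the scene. Friction and masses are not known exactly. Their poses are not given: they have to be found in the camera images.
- drive: The drive unit, bolted down: white base plate 250 x 260 x 12 mm with an aluminium housing (105 x 100 mm, top 60 mm above the bench), a round dial on top, a lock lever out of a slot in its -y side and a pipette-holder slide on a rail along its +x face. Origin: on the bench, under the dial's axis; z up; at yaw 0 its x points away from the robot.
- dial_grip (a point): Fixed point on the dial's vertical axis, 92 mm above the bench: the height to grip it. The grip is a fluted black cylinder 44 mm in diameter, 68 to 103 mm above the bench; under it a steel skirt 68 mm in diameter (top at 68 mm) with a stop lug on its rim that reaches 43 mm from the axis. A light grip turns it. This point does not turn with the dial.
- dial_top (a point): Fixed point on the dial's axis at its top face, 103 mm up. How it turns: clicks lie about 18 degrees apart. From a notch the detent resists with up to about 0.25 N m; the resistance dies away and the works snap into the next notch (one click). Between dial and works is free play of 10 to 20 degrees (next to no torque), so the dial's angle does not tell the click. Let go, it stays in its click.
- stop_pin: Steel pin 6 mm in diameter on the housing, 40 mm from the dial's axis on the drive's +y side, its top 69.5 mm above the bench; origin on its axis, 60 mm up. Turned anticlockwise (from above), the dial's lug comes to rest on it, just after the lowest click has snapped in. The dial starts three to five clicks from there. Over 20 N on the pin (0.8 N m on the dial) is too much.
- slide_top (a point): Top of the clamp screw on the pipette-holder slide (aluminium block 22 x 46 x 36 mm with a steel holder tube). Each click of the dial clockwise moves the slide a quarter of a millimetre along the drive's +y, too little to be told from one reading.
- lock_lever (a joint): Angle of the lock lever about its vertical pivot: 0 to 0.25 rad at the start (open), 1.05 rad when fully in (its end stop). It grows anticlockwise seen from above, stays where it is left and takes about 3 N at the knob to move. Its tongue enters the index wheel and locks the dial, which is possible only while the works sit in a click.
- lever_knob (a point): Centre of the upright black knob at the lever's end: a cylinder 16 mm in diameter, from 58 to 86 mm above the bench, 68 mm from the pivot. When the lever closes it swings towards the drive's +x side. Clear space around it: 30 mm or more.
- lever_pivot (a point): Fixed point on the lever's vertical pivot axis, at the height of the knob's centre.
- dish: Bystander: clear lidded dish 55 mm in diameter, 13 mm high, on the base plate. Origin under its centre.
- vial: Bystander: small capped glass vial 24 mm in diameter, 48 mm high, on the base plate. Origin under its centre.
- medium_bottle: Bystander: glass bottle 62 mm in diameter, 135 mm high. Origin under its centre.
- tip_box: Bystander: grey tip box with clear lid, 84 x 117 x 63 mm. Origin under its centre.
- hex_driver: Bystander: black-handled screwdriver 170 mm long lying on the bench between the robot and the drive.
- tube_rack: Bystander: white tube rack 66 x 170 mm with five capped tubes, 100 mm high. Origin under its centre.
- dish_stack: Bystander: stack of four clear dishes, 60 mm in diameter, 57 mm high. Origin under its centre.

How it is judged:
On the way, in this order (a step that is already met when the one before it is completed fails the run):
1. the dial is brought to its lowest click, at the stop pin (y of slide_top in the frame of drive below -0.01192 m), for 0.2 s.
2. the dial is turned back four clicks (y of slide_top in the frame of drive between -0.01109 and -0.01091 m), for 0.3 s.
At the end, for the whole second after the job is handed in: the drive stands exactly four clicks clockwise from its lowest click (slide 1.00 mm out, within 0.09 mm, where a click is 0.25 mm) and the lock lever is thrown in (0.95 rad or more of 1.05) (all of step 2 and value of joint lock_lever above 0.95 rad); the robot touches nothing.
It fails at once if the dial is wrenched against the stop pin (more than 20 N on the pin, about 0.8 N m on the dial) (contact force between stop_pin and anything else above 20 N).
It fails at once if the lock lever is forced (more than 35 N) (contact force between the arm and lock_lever above 35 N).
It fails at once if a bystander is shifted by more than 20 mm (distance of any of dish, vial, medium_bottle, tip_box, hex_driver, tube_rack, dish_stack from where it was at the start of the episode above 0.02 m).
It also fails if it takes over 72 s, if anything falls off the work surface, if the arm or the gripper's body presses on something with over 40 N, if the wrist force passes 120 N, or if a joint passes its speed limit or range.

## Robot

A 6-joint arm with a two-finger parallel gripper is mounted at the origin on the work surface. World frame = base frame: x ahead of the robot, y to its left, z up, the work surface at z = 0. Lengths are in m, angles in rad, forces in N, time in s.
With the tool pointing down it reaches from about 0.25 to 0.775 m from the base axis. Payload 4 kg.
Tool frame: the origin (TCP) lies midway between the tips of the shut fingers; the grasp point (between the pads) lies 19 mm behind it; z points along the fingers, x is the direction in which the jaws open and shut, and the axes are right-handed (so a half turn about z gives the same grasp; the last joint's range is limited). The gripper opens to 94 mm and grips with 3 to 60 N. Pads are 16 mm wide; open, the fingers measure 119 mm over their backs; the gripper's body (75 mm by 177 mm) begins 78 mm behind the grasp point.
Start: joints at [1.071, 0.087, 1.371, -0, 1.684, -0.103], TCP at [0.213, 0.507, 0.206] pointing down, gripper open.
Joint ranges: [-3.1, 3.1], [-0.76, 2.03], [0.27, 2.55], [-1.08, 4.22], [0.17, 2.65], [-2.57, 2.57]. Speed limits (rad/s): [2.79, 2.79, 3.14, 3.14, 3.14, 3.14].

## Interface

Orientations are given as [roll, pitch, yaw] about the fixed x, y, z axes, in that order (R = Rz(yaw) Ry(pitch) Rx(roll)).
In Python, from bench import * gives the robot as it stands.
- The arm moves only by the tool send_rows, never from a script. Its argument "rows" is one flat list of numbers, 7 for each row, row after row: the shift along the world's x, y, z in mm, then the turn, a rotation vector about the world's x, y, z in degrees, then the opening, from 0 (shut) to 1 (fully open). A call has exactly 8 rows; each row shifts and turns the commanded pose from where the row before left it; what a row does not reach is not made up. A row lasts 1/8 s, in which the tool goes at most 62.5 mm and 10.7 degrees, less where a joint would pass 70% of its speed; a pose out of reach is approached as far as the arm can. A call is refused whole if a number of a shift passes 62.5 or a number of a turn 10.7, either way. A call with a gripper value outside its range is refused whole. The fingers move at their own pace and stop on an object; the grip force is fixed at half the most. Time passes only in rows, so rows that do not move let the fingers close, or fill a call up. It gives the time, the measured TCP pose, the force and the opening at its end, in the units of the state.
- get_obs(): the state, without advancing time (a new reading comes with each control period).
- snapshot(name): name is "side" or "top"; returns a dict with "color" (400x640x3 uint8, red, green, blue), "intrinsics" (3x3 intrinsics, pixels), "rvec" (rotation vector, rad) and "tvec" (3), from world to camera coordinates, as OpenCV has them. Camera axes: x right, y down, z forward; pixel columns grow to the right and rows downward; lengths in m; the calibration is good to about 2 mm. A picture is of the moment at which its call begins. There is no depth.
- close_job(): hands the job in, once; it reports no verdict.
The state is a dict: "time": time; "joint_positions": joint angles; "qvel": joint speeds; "joint_torque": joint torques, N m; "tool_pos": TCP position; "ee_rot": TCP orientation; "wrist_force": force on the tool from outside, world axes, zero at the start; "wrist_torque": the same for the moment, N m; "width": finger opening in m.
Only numpy, scipy, OpenCV 4.12 (cv2) and the standard library are available. Lean on these libraries where they do the work, as an engineer would, in place of code of your own. Each camera call takes 0.05 s, during which the arm holds its last target.

## Working session

There is one attempt and no reset: what is moved stays moved. The work goes in short steps, Python scripts to look and compute and a tool call to move; the robot and the scene stay as the last step left them, time stands still between calls to the robot, and variables do not carry over. Pictures are saved under pics/ and viewed, and the job is handed in when it is done.

Besides the shell and the picture viewer there is one more tool, called after "Emit:" as a command line: name --argument value ..., lists and objects as JSON in quotes. send_rows: Moves the arm, as the interface text tells. Its arguments: {"type":"object","properties":{"rows":{"type":"array","items":{"type":"number"}}},"required":["rows"]}

```bash
ls; mkdir -p pics
python3 - <<'E'
from bench import *
import cv2,numpy as np
o=get_obs(); print(o)
for n in("top","side"):
    s=snapshot(n); cv2.imwrite(f"pics/{n}0.png",s["color"][:,:,::-1]); print(n,s["intrinsics"],s["rvec"],s["tvec"])
    np.savez(f"pics/{n}0.npz",**s)
E
```

```text
pics
{'time': 0.0, 'joint_positions': array([ 1.07090908e+00,  8.79082769e-02,  1.37226280e+00, -3.39607253e-05,
        1.68359946e+00, -1.03112569e-01]), 'qvel': array([-0.00090123, -0.00053364, -0.00039109,  0.00048425,  0.00105006,
       -0.0003284 ]), 'joint_torque': array([ 4.26548286e-04, -3.40188611e+01, -3.02423215e+01,  7.18165515e-02,
        3.32416082e-02, -1.62739916e-04]), 'tool_pos': array([0.21229698, 0.50676883, 0.20432539]), 'ee_rot': array([-3.14140206e+00,  2.16978812e-03,  1.17401807e+00]), 'wrist_force': array([ 0.3721015 ,  0.40889009, -0.07411084]), 'wrist_torque': array([ 0.02110645, -0.01319965,  0.04017075]), 'width': 0.09436339130575747}
top [[396.74377838   0.         323.40481421]
 [  0.         396.74377838 200.59170577]
 [  0.           0.           1.        ]] [ 2.22474902 -1.98381243  0.20237491] [0.01030233 0.60907457 0.79425612]
side [[401.13355079   0.         328.12007705]
 [  0.         401.13355079 201.4248374 ]
 [  0.           0.           1.        ]] [ 2.04854898 -0.92442753  0.46782335] [-0.32495818  0.38120967  0.55276903]
```

View pics/top0.png

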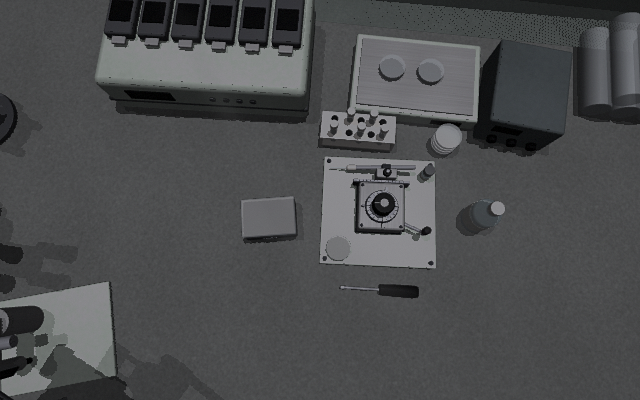

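View pics/side0.png

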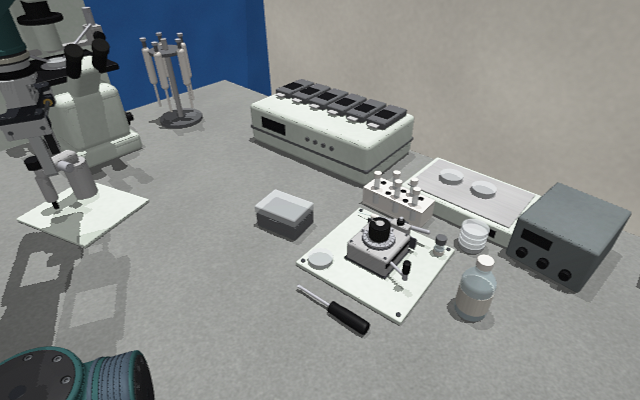

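The top view shows the drive with its dial near (382,205), the lever knob near (427,230) and the slide near (387,172). The dish is at (337,248), the vial at (428,171) and the screwdriver at (380,291). I'll zoom in next.

Run:
```python
import cv2,numpy as np
a=cv2.imread("pics/top0.png")[150:275,310:445]
a=cv2.convertScaleAbs(a,alpha=1.6)
cv2.imwrite("pics/top0z.png",cv2.resize(a,None,fx=4.6,fy=4.6,interpolation=cv2.INTER_CUBIC))
a=cv2.imread("pics/side0.png")[200:325,290:470]
cv2.imwrite("pics/side0z.png",cv2.resize(a,None,fx=4.4,fy=4.4,interpolation=cv2.INTER_CUBIC))
```

```text
(no output)
```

View pics/top0z.png

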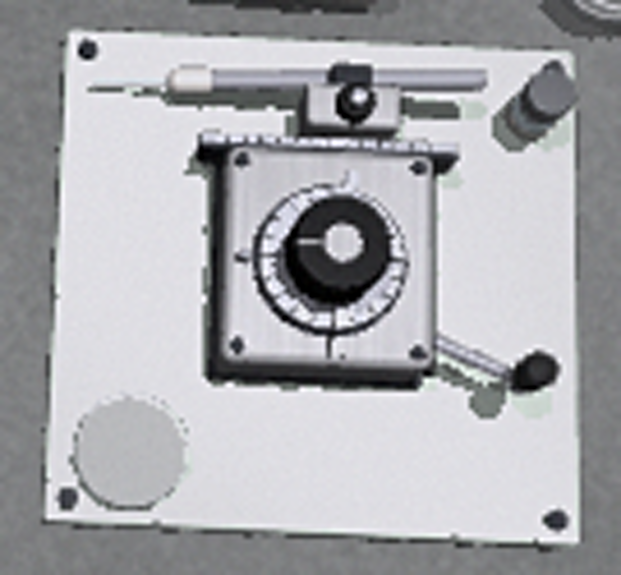

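View pics/side0z.png

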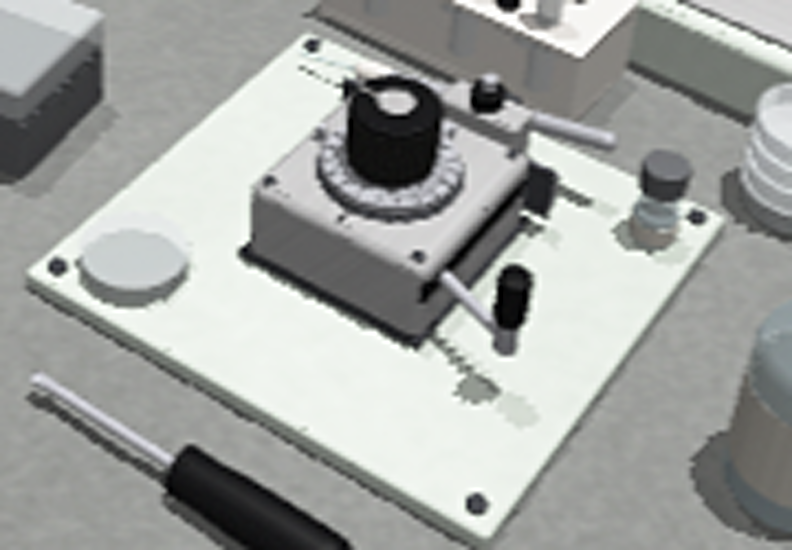

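```bash
cat > h.py <<'E'
import numpy as np,cv2
def cam(n,f="0"):
    s=np.load(f"pics/{n}{f}.npz"); return s["intrinsics"],s["rvec"],s["tvec"]
def ray(n,px):
    K,r,t=cam(n);R,_=cv2.Rodrigues(r)
    d=R.T@np.linalg.inv(K)@np.array([px[0],px[1],1.]);c=-R.T@t
    return c,d
def onz(n,px,z):
    c,d=ray(n,px);return c+d*(z-c[2])/d[2]
def tri(pt,ps):
    P=[];
    for n in("top","side"):
        K,r,t=cam(n);R,_=cv2.Rodrigues(r);P.append(K@np.c_[R,t])
    X=cv2.triangulatePoints(P[0],P[1],np.array(pt,float).reshape(2,1),np.array(ps,float).reshape(2,1)).ravel()
    return X[:3]/X[3]
def proj(n,X):
    K,r,t=cam(n);return cv2.projectPoints(np.array(X,float).reshape(-1,1,3),r,t,K,None)[0].reshape(-1,2)
tz=lambda x,y:(310+(x+.5)/4.6-.5,150+(y+.5)/4.6-.5)
sz=lambda x,y:(290+(x+.5)/4.4-.5,200+(y+.5)/4.4-.5)
E
python3 - <<'E'
from h import *
np.set_printoptions(precision=4,suppress=True)
C=[onz("top",tz(*p),.012)[:2] for p in((70,30),(575,50),(580,543),(45,518))]
print("corners top",*C,"c",np.mean(C,0))
D=[onz("side",sz(*p),.012)[:2] for p in((308,35),(725,218),(487,543),(28,280))]
print("side",*D,"c",np.mean(D,0))
for c in(C,D):
    for i in range(4):
        e=c[(i+1)%4]-c[i];print(np.linalg.norm(e),np.degrees(np.arctan2(e[1],e[0])))
for n,a,b,z in(("dialtop",(343,242),(397,100),.103),("knob",(537,368),(513,290),.072),("knobtop",(541,362),(516,268),.086),("vialtop",(551,88),(666,165),.06),("slide top",(356,100),(488,88),.1)):
    print(n,tri(tz(*a),sz(*b)),onz("top",tz(*a),z),onz("side",sz(*b),z))
for p in((232,157),(433,160),(436,370),(227,362),(243,257)): print("hous",onz("top",tz(*p),.06))
print("leverrod",onz("top",tz(437,340),.055),onz("top",tz(512,378),.055))
E
```

```text
corners top [0.7206 0.0899] [ 0.7392 -0.1664] [ 0.4922 -0.183 ] [0.4746 0.0739] c [ 0.6066 -0.0464]
side [0.718  0.0922] [ 0.7371 -0.1629] [ 0.4882 -0.1813] [0.4694 0.0733] c [ 0.6032 -0.0447]
0.25694344270742886 -85.83838367525883
0.24757215195011473 -176.14764076073607
0.2575267226789673 93.9107983747269
0.24644865699203078 3.7159158662836984
0.2557268006857593 -85.73473887009042
0.24949548944870853 -175.76725770282852
0.25531069115441857 94.22885051618697
0.24933335430367184 4.328353271231746
dialtop [ 0.6046 -0.0443  0.1075] [ 0.6064 -0.0457  0.103 ] [ 0.6083 -0.0407  0.103 ]
knob [ 0.5624 -0.1398  0.0783] [ 0.5647 -0.1427  0.072 ] [ 0.5666 -0.136   0.072 ]
knobtop [ 0.5636 -0.1387  0.0901] [ 0.5654 -0.1409  0.086 ] [ 0.566 -0.136  0.086]
vialtop [ 0.7005 -0.1422  0.061 ] [ 0.7023 -0.1439  0.06  ] [ 0.6996 -0.1407  0.06  ]
slide top [ 0.6816 -0.0494  0.0708] [ 0.6736 -0.0464  0.1   ] [ 0.6479 -0.0663  0.1   ]
hous [0.651  0.0046 0.06  ]
hous [ 0.6604 -0.0904  0.06  ]
hous [ 0.5604 -0.0992  0.06  ]
hous [ 0.5531 -0.0025  0.06  ]
hous [ 0.6034 -0.0052  0.06  ]
leverrod [ 0.5753 -0.0995  0.055 ] [ 0.5615 -0.1355  0.055 ]
```

Emit:
send_rows --rows '[24.6, -34.5, -4.1, 0, 0, -9.2, 1, 24.6, -34.5, -4.1, 0, 0, -9.2, 1, 24.6, -34.5, -4.1, 0, 0, -9.2, 1, 24.6, -34.5, -4.1, 0, 0, -9.2, 1, 24.6, -34.5, -4.1, 0, 0, -9.2, 1, 24.6, -34.5, -4.1, 0, 0, -9.2, 1, 24.6, -34.5, -4.1, 0, 0, -9.2, 1, 24.6, -34.5, -4.1, 0, 0, -9.2, 1]'

```text
time: 1.1
tool_pos: [0.4097, 0.23, 0.1721]
ee_rot: [3.141, 0.001, -0.116]
wrist_force: [-0.3, 0.1, -0.4]
width: 0.0937
```

Emit:
send_rows --rows '[24.6, -34.5, -4.1, 0, 0, -9.2, 1, 24.6, -34.5, -4.1, 0, 0, -9.2, 1, 24.6, -34.5, -4.1, 0, 0, -9.2, 1, 24.6, -34.5, -4.1, 0, 0, -9.2, 1, 24.6, -34.5, -4.1, 0, 0, -9.2, 1, 24.6, -34.5, -4.1, 0, 0, -9.2, 1, 24.6, -34.5, -4.1, 0, 0, -9.2, 1, 24.6, -34.5, -4.1, 0, 0, -9.2, 1]'

```text
time: 2.1
tool_pos: [0.6065, -0.0459, 0.139]
ee_rot: [3.14, 0.0, -1.401]
wrist_force: [-0.2, 1.2, -0.4]
width: 0.0936
```

```bash
cat > look.py <<'E'
import sys
from bench import *
import cv2,numpy as np
np.set_printoptions(precision=4,suppress=True)
t=sys.argv[1]
o=get_obs();print(o["time"],o["tool_pos"],o["ee_rot"],o["wrist_force"],o["wrist_torque"],o["width"])
for n,(y0,y1,x0,x1,f) in dict(top=(150,275,310,445,4.6),side=(190,325,290,470,4.4)).items():
    s=snapshot(n);np.savez(f"pics/{n}{t}.npz",**s);c=s["color"][:,:,::-1]
    a=c[y0:y1,x0:x1]
    if n=="top":a=cv2.convertScaleAbs(a,alpha=1.6)
    cv2.imwrite(f"pics/{n}{t}z.png",cv2.resize(a,None,fx=f,fy=f,interpolation=cv2.INTER_CUBIC))
E
python3 look.py 1
```

```text
2.1 [ 0.6065 -0.0459  0.139 ] [ 3.1404  0.0005 -1.4006] [-0.2257  1.2301 -0.4351] [-0.0215  0.1026 -0.0041] 0.09356789463213334
```

View pics/top1z.png

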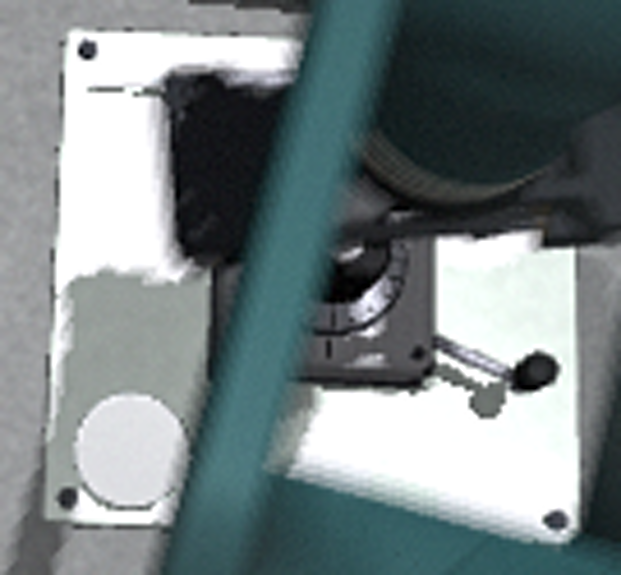

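View pics/side1z.png

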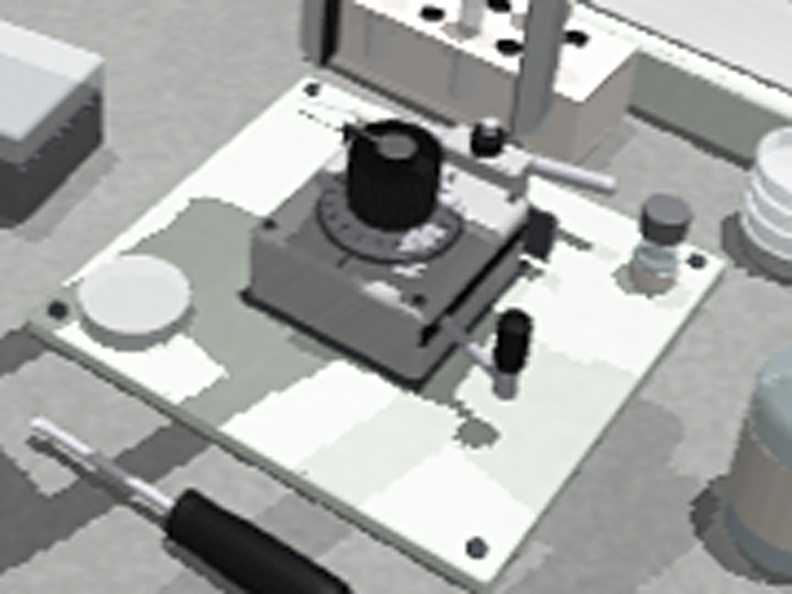

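Run:
```python
import cv2,numpy as np
from h import *
s=np.load("pics/side1.npz")["color"][:,:,::-1]
a=s[130:300,300:470];cv2.imwrite("pics/side1w.png",cv2.resize(a,None,fx=3.5,fy=3.5,interpolation=cv2.INTER_CUBIC))
T=np.array([.6065,-.0459,.139]);x=np.array([np.cos(-1.4),np.sin(-1.4),0])
P=proj("side",[T,T+x*.0468,T-x*.0468,T+x*.0595,T-x*.0595]);print(P,(P-[300,130])*3.5)
```

```text
[[382.78560389 210.0801518 ]
 [404.32305514 217.68725411]
 [362.26893154 202.83359214]
 [410.35372567 219.81730781]
 [356.86804376 200.92597988]] [[289.7496136  280.28053131]
 [365.130693   306.9053894 ]
 [217.94126039 254.91757248]
 [386.23803984 314.36057734]
 [199.03815316 248.24092959]]
```

View pics/side1w.png

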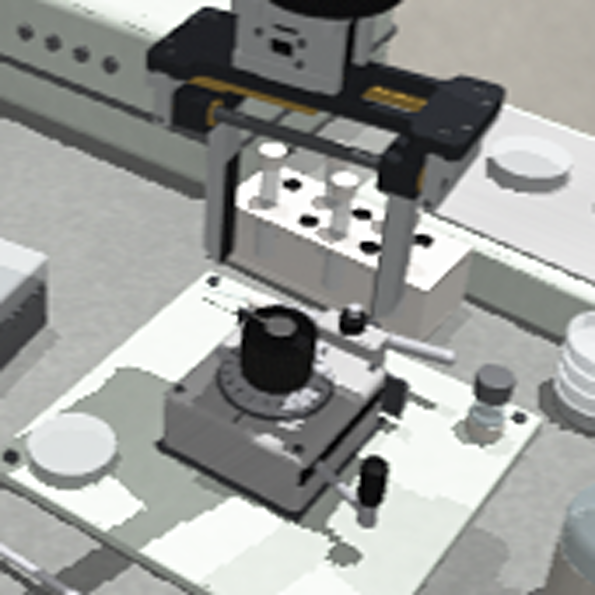

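Run:
```python
import cv2,numpy as np
from h import *
s=np.load("pics/side1.npz")["color"][:,:,::-1]
f=8;x0,y0=340,180
a=cv2.resize(s[y0:y0+70,x0:x0+85],None,fx=f,fy=f,interpolation=cv2.INTER_NEAREST)
T=np.array([.6065,-.0459,.139]);x=np.array([np.cos(-1.4),np.sin(-1.4),0]);y=np.array([x[1],-x[0],0])
def poly(X,c):
    P=((proj("side",X)-[x0,y0]+.5)*f).astype(int);cv2.polylines(a,[P],True,c,1)
for sg in(1,-1):
    q=[T+sg*x*u+y*v for u,v in((.0468,-.008),(.0468,.008),(.0595,.008),(.0595,-.008))]
    poly(q,(0,0,255));poly([p+[0,0,.03] for p in q],(0,255,255))
# dial at assumed axis, using top estimate
t=np.linspace(0,6.28,40)
for ax,c in(((.606,-.0455),(255,0,0)),((.6083,-.0407),(0,255,0))):
  for z,r in((.103,.022),(.068,.034)):
    poly([[ax[0]+r*np.cos(k),ax[1]+r*np.sin(k),z] for k in t],c)
cv2.imwrite("pics/ov.png",a)
s=np.load("pics/top0.npz")["color"][:,:,::-1]
x0,y0=350,165;f=8
a=cv2.convertScaleAbs(cv2.resize(s[y0:y0+75,x0:x0+95],None,fx=f,fy=f,interpolation=cv2.INTER_NEAREST),alpha=1.6)
for ax,c in(((.6062,-.0455),(255,0,0)),((.6083,-.0407),(0,255,0))):
  for z,r in((.103,.022),(.068,.034)):
    P=((proj("top",[[ax[0]+r*np.cos(k),ax[1]+r*np.sin(k),z] for k in t])-[x0,y0]+.5)*f).astype(int);cv2.polylines(a,[P],True,c,1)
cv2.imwrite("pics/ovt.png",a)
```

```text
(no output)
```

View pics/ov.png

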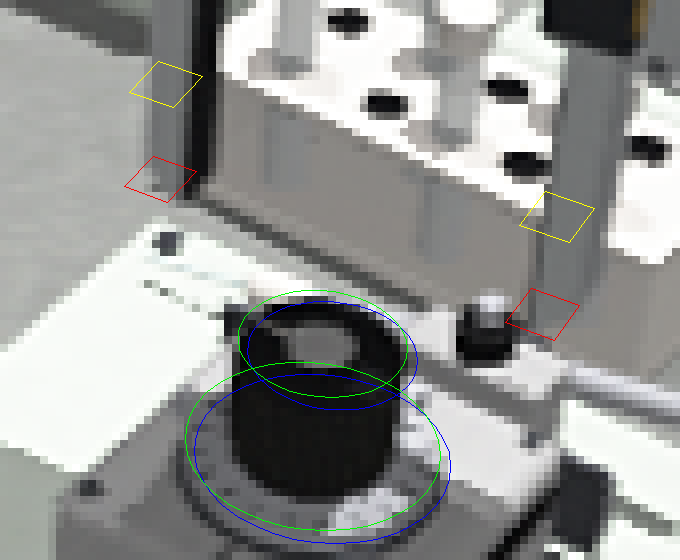

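View pics/ovt.png

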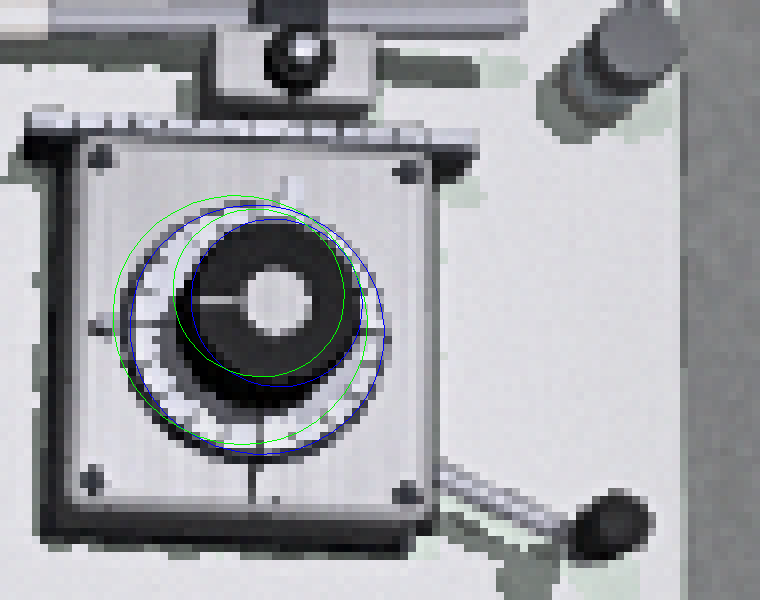

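Emit:
send_rows --rows '[-1.6, 2.5, -10, 0, 0, 0, 1, 0, 0, -15, 0, 0, 0, 1, 0, 0, -15, 0, 0, 0, 1, 0, 0, -13, 0, 0, 0, 1, 0, 0, -8, 0, 0, 0, 0.8, 0, 0, -4, 0, 0, 0, 0.56, 0, 0, 0, 0, 0, 0, 0.56, 0, 0, 0, 0, 0, 0, 0.56]'

```text
time: 3.2
tool_pos: [0.605, -0.0423, 0.0756]
ee_rot: [-3.14, -0.0, -1.395]
wrist_force: [-0.2, 0.2, -0.1]
width: 0.0574
```

```bash
python3 look.py 2
python3 - <<'E'
import cv2,numpy as np
s=np.load("pics/side2.npz")["color"][:,:,::-1]
f=8;x0,y0=335,180
cv2.imwrite("pics/s2.png",cv2.resize(s[y0:y0+75,x0:x0+95],None,fx=f,fy=f,interpolation=cv2.INTER_CUBIC))
E
```

```text
3.2 [ 0.605  -0.0423  0.0756] [-3.1404 -0.0005 -1.3952] [-0.2348  0.2318 -0.0903] [-0.065   0.1659 -0.0306] 0.057375708930496934
```

View pics/s2.png

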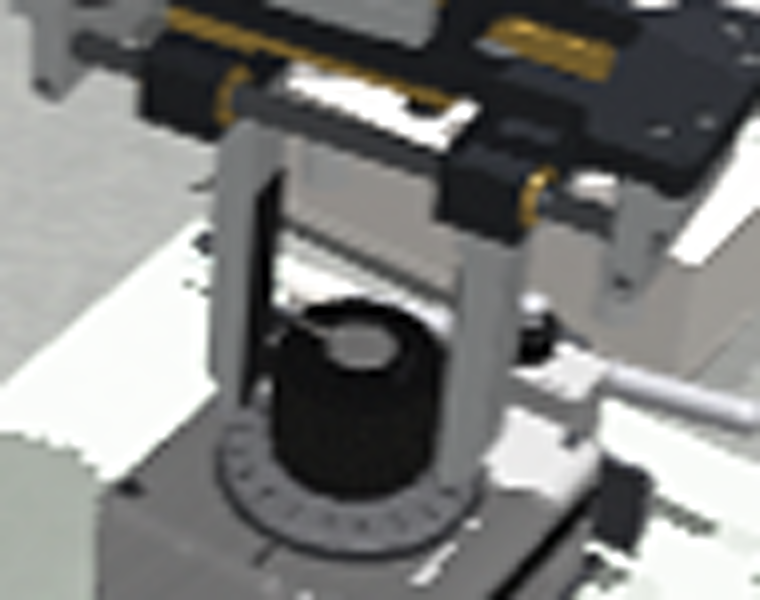

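Emit:
send_rows --rows '[0, 0, 0, 0, 0, 0, 0.35, 0, 0, 0, 0, 0, 0, 0.35, 0, 0, 0, 0, 0, 0, 0.35, 0, 0, 0, 0, 0, 0, 0.35, 0, 0, 0, 0, 0, 0, 0.35, 0, 0, 0, 0, 0, 0, 0.35, 0, 0, 0, 0, 0, 0, 0.35, 0, 0, 0, 0, 0, 0, 0.35]'

```text
time: 4.3
tool_pos: [0.605, -0.0431, 0.0754]
ee_rot: [-3.141, -0.002, -1.395]
wrist_force: [0.6, -5.0, 0.9]
width: 0.0437
```

```bash
cat > o.py <<'E'
from bench import *
import numpy as np
np.set_printoptions(precision=4,suppress=True)
o=get_obs();print(o["time"],o["tool_pos"],"yawdeg",np.degrees(o["ee_rot"][2]).round(2),"F",o["wrist_force"],"T",o["wrist_torque"],o["width"],"tq6",o["joint_torque"][5].round(3))
E
python3 o.py
```

```text
4.3 [ 0.605  -0.0431  0.0754] yawdeg -79.96 F [ 0.6459 -5.032   0.8797] T [-0.9963 -0.0454 -0.0312] 0.04369367297273668 tq6 -0.006
```

Emit:
send_rows --rows '[0, -1, 0, 0, 0, 1, 0.35, 0, 0, 0, 0, 0, 1, 0.35, 0, 0, 0, 0, 0, 1, 0.35, 0, 0, 0, 0, 0, 1, 0.35, 0, 0, 0, 0, 0, 1, 0.35, 0, 0, 0, 0, 0, 1, 0.35, 0, 0, 0, 0, 0, 0, 0.35, 0, 0, 0, 0, 0, 0, 0.35]'

```text
time: 5.3
tool_pos: [0.6049, -0.0432, 0.0753]
ee_rot: [-3.141, -0.0, -1.291]
wrist_force: [1.0, -4.3, 5.6]
width: 0.0437
```

```bash
python3 o.py
```

```text
5.3 [ 0.6049 -0.0432  0.0753] yawdeg -73.94 F [ 1.0023 -4.264   5.5635] T [-0.6511 -0.2292 -0.0939] 0.04373315331726938 tq6 -0.105
```

Emit:
send_rows --rows '[0, -0.7, 0, 0, 0, 1, 0.35, 0, 0, 0, 0, 0, 1, 0.35, 0, 0, 0, 0, 0, 1, 0.35, 0, 0, 0, 0, 0, 1, 0.35, 0, 0, 0, 0, 0, 1, 0.35, 0, 0, 0, 0, 0, 1, 0.35, 0, 0, 0, 0, 0, 0, 0.35, 0, 0, 0, 0, 0, 0, 0.35]'

```text
time: 6.3
tool_pos: [0.6049, -0.0433, 0.0753]
ee_rot: [-3.14, 0.0, -1.185]
wrist_force: [1.3, -1.3, 4.2]
width: 0.0436
```

```bash
python3 o.py
```

```text
6.3 [ 0.6049 -0.0433  0.0753] yawdeg -67.89 F [ 1.2684 -1.3155  4.1965] T [-0.4074 -0.2061 -0.0939] 0.0436486370274303 tq6 -0.069
```

Emit:
send_rows --rows '[0, 0, 0, 0, 0, 1, 0.35, 0, 0, 0, 0, 0, 1, 0.35, 0, 0, 0, 0, 0, 1, 0.35, 0, 0, 0, 0, 0, 1, 0.35, 0, 0, 0, 0, 0, 1, 0.35, 0, 0, 0, 0, 0, 1, 0.35, 0, 0, 0, 0, 0, 0, 0.35, 0, 0, 0, 0, 0, 0, 0.35]'

```text
time: 7.3
tool_pos: [0.605, -0.0433, 0.0753]
ee_rot: [-3.14, 0.0, -1.08]
wrist_force: [1.6, -1.4, 5.3]
width: 0.0436
```

```bash
python3 o.py
```

```text
7.3 [ 0.605  -0.0433  0.0753] yawdeg -61.88 F [ 1.5993 -1.4164  5.2779] T [-0.4388 -0.2137 -0.0319] 0.04355679402373046 tq6 0.002
```

Emit:
send_rows --rows '[0, 0, 0, 0, 0, 1, 0.35, 0, 0, 0, 0, 0, 1, 0.35, 0, 0, 0, 0, 0, 1, 0.35, 0, 0, 0, 0, 0, 1, 0.35, 0, 0, 0, 0, 0, 1, 0.35, 0, 0, 0, 0, 0, 0, 0.35, 0, 0, 0, 0, 0, 0, 0.35, 0, 0, 0, 0, 0, 0, 0.35]'

```text
time: 8.3
tool_pos: [0.605, -0.0434, 0.0753]
ee_rot: [-3.14, 0.0, -0.993]
wrist_force: [2.1, -1.6, 4.6]
width: 0.0435
```

```bash
python3 o.py
```

```text
8.3 [ 0.605  -0.0434  0.0753] yawdeg -56.88 F [ 2.0537 -1.6187  4.6377] T [-0.4297 -0.2333 -0.0215] 0.04353010738879506 tq6 0.003
```

Run:
```python
import cv2,numpy as np
from bench import *
s=snapshot("side");np.savez("pics/side3.npz",**s);s=s["color"][:,:,::-1]
f=8;x0,y0=335,180
cv2.imwrite("pics/s3.png",cv2.resize(s[y0:y0+75,x0:x0+95],None,fx=f,fy=f,interpolation=cv2.INTER_CUBIC))
```

```text
(no output)
```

View pics/s3.png

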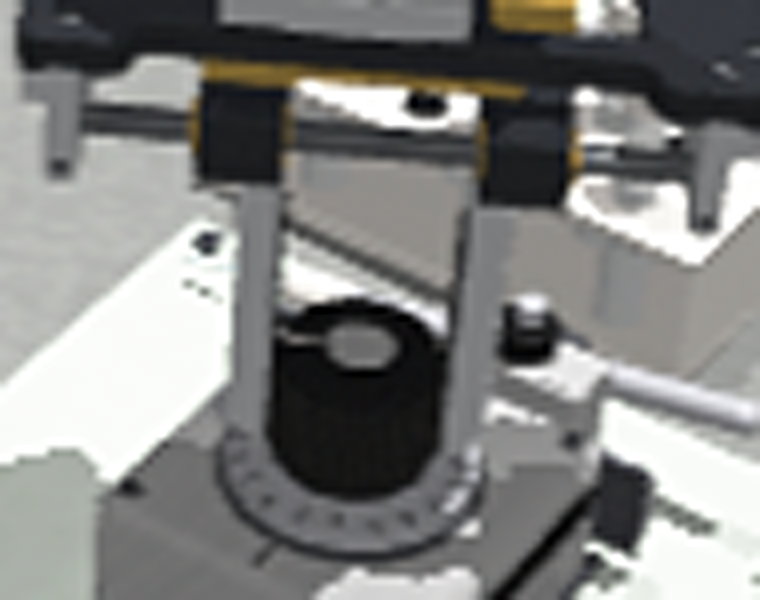

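Emit:
send_rows --rows '[0, 0, 0, 0, 0, 1, 0.35, 0, 0, 0, 0, 0, 1, 0.35, 0, 0, 0, 0, 0, 1, 0.35, 0, 0, 0, 0, 0, 1, 0.35, 0, 0, 0, 0, 0, 0, 0.35, 0, 0, 0, 0, 0, 0, 0.35, 0, 0, 0, 0, 0, 0, 0.35, 0, 0, 0, 0, 0, 0, 0.35]'

```text
time: 9.35
tool_pos: [0.605, -0.0434, 0.0753]
ee_rot: [-3.14, -0.0, -0.923]
wrist_force: [1.3, -2.7, 6.0]
width: 0.0437
```

```bash
python3 o.py
```

```text
9.35 [ 0.605  -0.0434  0.0753] yawdeg -52.91 F [ 1.2758 -2.6969  6.013 ] T [-0.4219 -0.2615 -0.0836] 0.04374979978276655 tq6 -0.151
```

Emit:
send_rows --rows '[0, 0, 0, 0, 0, 1, 0.35, 0, 0, 0, 0, 0, 1, 0.35, 0, 0, 0, 0, 0, 1, 0.35, 0, 0, 0, 0, 0, 1, 0.35, 0, 0, 0, 0, 0, 0, 0.35, 0, 0, 0, 0, 0, 0, 0.35, 0, 0, 0, 0, 0, 0, 0.35, 0, 0, 0, 0, 0, 0, 0.35]'

```text
time: 10.35
tool_pos: [0.605, -0.0434, 0.0753]
ee_rot: [-3.14, -0.0, -0.853]
wrist_force: [2.1, -2.0, 4.9]
width: 0.0432
```

```bash
python3 o.py
```

```text
10.35 [ 0.605  -0.0434  0.0753] yawdeg -48.9 F [ 2.0921 -2.0439  4.8999] T [-0.4442 -0.2544 -0.0251] 0.043227570676668436 tq6 -0.047
```

Emit:
send_rows --rows '[0, 0, 0, 0, 0, 1, 0.35, 0, 0, 0, 0, 0, 1, 0.35, 0, 0, 0, 0, 0, 1, 0.35, 0, 0, 0, 0, 0, 1, 0.35, 0, 0, 0, 0, 0, 0, 0.35, 0, 0, 0, 0, 0, 0, 0.35, 0, 0, 0, 0, 0, 0, 0.35, 0, 0, 0, 0, 0, 0, 0.35]'

```text
time: 11.35
tool_pos: [0.6051, -0.0434, 0.0753]
ee_rot: [-3.14, -0.0, -0.783]
wrist_force: [3.2, -3.0, 4.8]
width: 0.0438
```

```bash
python3 o.py
```

```text
11.35 [ 0.6051 -0.0434  0.0753] yawdeg -44.88 F [ 3.1952 -2.9579  4.7866] T [-0.4516 -0.2981 -0.0243] 0.04381429067374742 tq6 0.002
```

Emit:
send_rows --rows '[0, -0.3, 0, 0, 0, 1, 0.35, 0, 0, 0, 0, 0, 1, 0.35, 0, 0, 0, 0, 0, 1, 0.35, 0, 0, 0, 0, 0, 1, 0.35, 0, 0, 0, 0, 0, 1, 0.35, 0, 0, 0, 0, 0, 1, 0.35, 0, 0, 0, 0, 0, 0, 0.35, 0, 0, 0, 0, 0, 0, 0.35]'

```text
time: 12.35
tool_pos: [0.6051, -0.0435, 0.0753]
ee_rot: [-3.14, -0.0, -0.679]
wrist_force: [2.9, -2.5, 4.8]
width: 0.0433
```

```bash
python3 o.py
```

```text
12.35 [ 0.6051 -0.0435  0.0753] yawdeg -38.88 F [ 2.8704 -2.538   4.7615] T [-0.4433 -0.3508 -0.0169] 0.043317654001417905 tq6 0.002
```

Emit:
send_rows --rows '[0, 0, 0, 0, 0, 1, 0.35, 0, 0, 0, 0, 0, 1, 0.35, 0, 0, 0, 0, 0, 1, 0.35, 0, 0, 0, 0, 0, 1, 0.35, 0, 0, 0, 0, 0, 1, 0.35, 0, 0, 0, 0, 0, 1, 0.35, 0, 0, 0, 0, 0, 0, 0.35, 0, 0, 0, 0, 0, 0, 0.35]'

```text
time: 13.35
tool_pos: [0.6051, -0.0435, 0.0753]
ee_rot: [-3.14, -0.001, -0.574]
wrist_force: [2.7, -1.7, 4.8]
width: 0.0434
```

```bash
python3 o.py
```

```text
13.35 [ 0.6051 -0.0435  0.0753] yawdeg -32.9 F [ 2.7194 -1.6521  4.7816] T [-0.4069 -0.3276 -0.116 ] 0.04338155475158617 tq6 -0.096
```

Emit:
send_rows --rows '[0, 0, 0, 0, 0, 1, 0.35, 0, 0, 0, 0, 0, 1, 0.35, 0, 0, 0, 0, 0, 1, 0.35, 0, 0, 0, 0, 0, 1, 0.35, 0, 0, 0, 0, 0, 1, 0.35, 0, 0, 0, 0, 0, 0, 0.35, 0, 0, 0, 0, 0, 0, 0.35, 0, 0, 0, 0, 0, 0, 0.35]'

```text
time: 14.35
tool_pos: [0.6051, -0.0436, 0.0753]
ee_rot: [-3.14, -0.001, -0.487]
wrist_force: [2.6, -0.9, 5.3]
width: 0.0434
```

```bash
python3 o.py
python3 - <<'E'
import cv2,numpy as np
from bench import *
s=snapshot("side");np.savez("pics/side4.npz",**s);s=s["color"][:,:,::-1]
f=8;x0,y0=335,180
cv2.imwrite("pics/s4.png",cv2.resize(s[y0:y0+75,x0:x0+95],None,fx=f,fy=f,interpolation=cv2.INTER_CUBIC))
E
```

```text
14.35 [ 0.6051 -0.0436  0.0753] yawdeg -27.88 F [ 2.5962 -0.9401  5.256 ] T [-0.3572 -0.4084 -0.0344] 0.04335580352046044 tq6 0.003
```

View pics/s4.png

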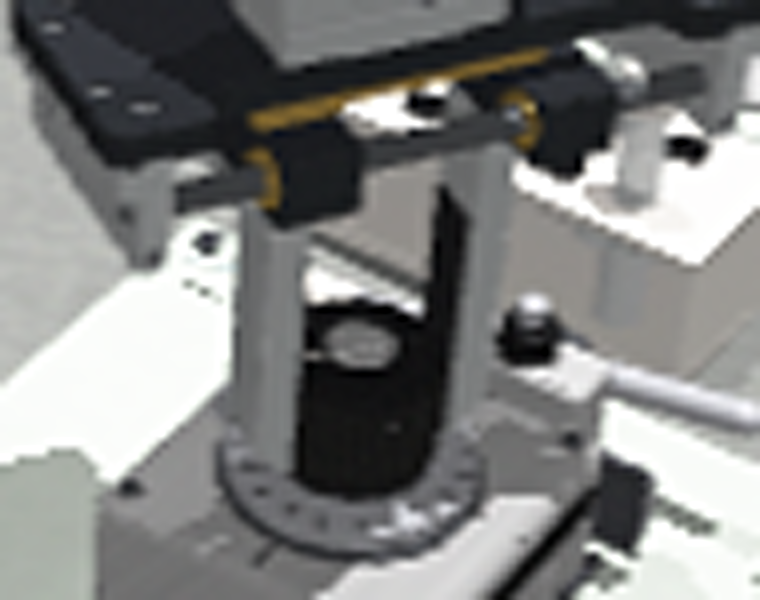

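Emit:
send_rows --rows '[0, 0, 0, 0, 0, 1, 0.35, 0, 0, 0, 0, 0, 1, 0.35, 0, 0, 0, 0, 0, 1, 0.35, 0, 0, 0, 0, 0, 1, 0.35, 0, 0, 0, 0, 0, 1, 0.35, 0, 0, 0, 0, 0, 1, 0.35, 0, 0, 0, 0, 0, 0, 0.35, 0, 0, 0, 0, 0, 0, 0.35]'

```text
time: 15.4
tool_pos: [0.6052, -0.0436, 0.0753]
ee_rot: [-3.14, -0.001, -0.382]
wrist_force: [2.9, -1.2, 5.7]
width: 0.0434
```

```bash
python3 o.py
```

```text
15.4 [ 0.6052 -0.0436  0.0753] yawdeg -21.88 F [ 2.8936 -1.2101  5.7182] T [-0.3348 -0.4398 -0.008 ] 0.0434338521137355 tq6 0.002
```

Emit:
send_rows --rows '[0, 0, 0, 0, 0, 1, 0.35, 0, 0, 0, 0, 0, 1, 0.35, 0, 0, 0, 0, 0, 1, 0.35, 0, 0, 0, 0, 0, 1, 0.35, 0, 0, 0, 0, 0, 1, 0.35, 0, 0, 0, 0, 0, 0, 0.35, 0, 0, 0, 0, 0, 0, 0.35, 0, 0, 0, 0, 0, 0, 0.35]'

```text
time: 16.4
tool_pos: [0.6052, -0.0436, 0.0753]
ee_rot: [-3.14, -0.001, -0.295]
wrist_force: [3.3, -0.9, 4.7]
width: 0.0438
```

```bash
python3 o.py
```

```text
16.4 [ 0.6052 -0.0436  0.0753] yawdeg -16.91 F [ 3.2981 -0.8864  4.711 ] T [-0.3118 -0.4874 -0.1632] 0.04376198023785349 tq6 -0.143
```

Emit:
send_rows --rows '[0, 0, 0, 0, 0, 1, 0.35, 0, 0, 0, 0, 0, 1, 0.35, 0, 0, 0, 0, 0, 1, 0.35, 0, 0, 0, 0, 0, 1, 0.35, 0, 0, 0, 0, 0, 0, 0.35, 0, 0, 0, 0, 0, 0, 0.35, 0, 0, 0, 0, 0, 0, 0.35, 0, 0, 0, 0, 0, 0, 0.35]'

```text
time: 17.4
tool_pos: [0.6052, -0.0436, 0.0753]
ee_rot: [-3.14, -0.002, -0.225]
wrist_force: [2.8, -0.9, 5.0]
width: 0.0437
```

```bash
python3 o.py
```

```text
17.4 [ 0.6052 -0.0436  0.0753] yawdeg -12.89 F [ 2.7708 -0.9165  5.0453] T [-0.3023 -0.4702 -0.065 ] 0.043687677975704796 tq6 -0.038
```

Emit:
send_rows --rows '[0, 0, 0, 0, 0, 1, 0.35, 0, 0, 0, 0, 0, 1, 0.35, 0, 0, 0, 0, 0, 1, 0.35, 0, 0, 0, 0, 0, 1, 0.35, 0, 0, 0, 0, 0, 0, 0.35, 0, 0, 0, 0, 0, 0, 0.35, 0, 0, 0, 0, 0, 0, 0.35, 0, 0, 0, 0, 0, 0, 0.35]'

```text
time: 18.4
tool_pos: [0.6053, -0.0436, 0.0753]
ee_rot: [-3.14, -0.002, -0.155]
wrist_force: [3.1, -0.8, 4.8]
width: 0.0438
```

```bash
python3 o.py
```

```text
18.4 [ 0.6053 -0.0436  0.0753] yawdeg -8.88 F [ 3.0554 -0.8217  4.8473] T [-0.2954 -0.5386  0.0173] 0.04381214121929153 tq6 0.002
```

Emit:
send_rows --rows '[0, 0, 0, 0, 0, 0.5, 0.35, 0, 0, 0, 0, 0, 0.5, 0.35, 0, 0, 0, 0, 0, 0.5, 0.35, 0, 0, 0, 0, 0, 0.5, 0.35, 0, 0, 0, 0, 0, 0.5, 0.35, 0, 0, 0, 0, 0, 0, 0.35, 0, 0, 0, 0, 0, 0, 0.35, 0, 0, 0, 0, 0, 0, 0.35]'

```text
time: 19.4
tool_pos: [0.6053, -0.0436, 0.0753]
ee_rot: [-3.14, -0.002, -0.111]
wrist_force: [3.8, -0.9, 5.5]
width: 0.0434
```

```bash
python3 o.py;python3 - <<'E'
import cv2,numpy as np
from bench import *
for n in("side","top"):
    s=snapshot(n);np.savez(f"pics/{n}5.npz",**s);s=s["color"][:,:,::-1]
    f=8;x0,y0=(335,180) if n=="side" else (345,160)
    cv2.imwrite(f"pics/{n}5z.png",cv2.convertScaleAbs(cv2.resize(s[y0:y0+75,x0:x0+95],None,fx=f,fy=f,interpolation=cv2.INTER_CUBIC),alpha=1.3))
E
```

```text
19.4 [ 0.6053 -0.0436  0.0753] yawdeg -6.38 F [ 3.8376 -0.8854  5.5163] T [-0.292  -0.5924  0.0055] 0.04340858937718687 tq6 0.002
```

View pics/top5z.png

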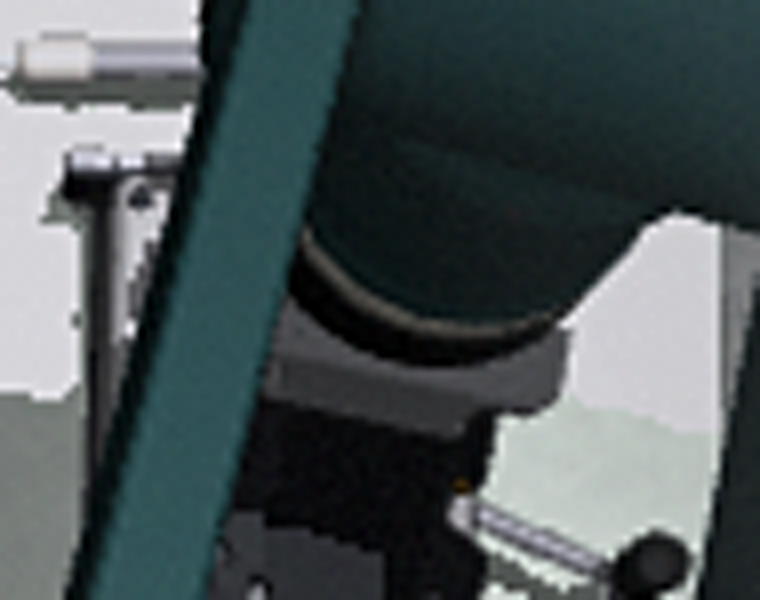

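View pics/side5z.png

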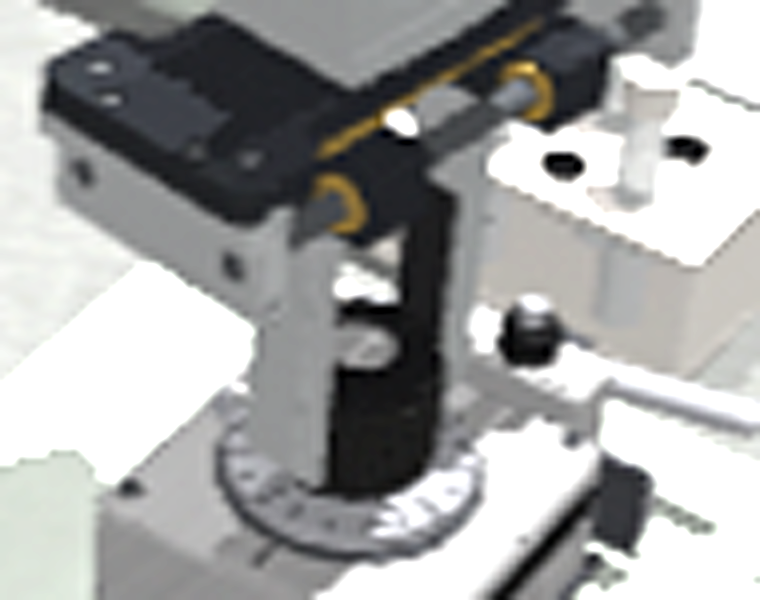

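Emit:
send_rows --rows '[0, 0, 0, 0, 0, 0.5, 0.35, 0, 0, 0, 0, 0, 0.5, 0.35, 0, 0, 0, 0, 0, 0.5, 0.35, 0, 0, 0, 0, 0, 0.5, 0.35, 0, 0, 0, 0, 0, 0.5, 0.35, 0, 0, 0, 0, 0, 0, 0.35, 0, 0, 0, 0, 0, 0, 0.35, 0, 0, 0, 0, 0, 0, 0.35]'

```text
time: 20.5
tool_pos: [0.6053, -0.0436, 0.0753]
ee_rot: [-3.14, -0.002, -0.068]
wrist_force: [3.5, -1.2, 5.0]
width: 0.0434
```

```bash
python3 o.py
```

```text
20.5 [ 0.6053 -0.0436  0.0753] yawdeg -3.89 F [ 3.4559 -1.221   5.0146] T [-0.2638 -0.5802 -0.0122] 0.04337196669427884 tq6 0.002
```

Emit:
send_rows --rows '[0, 0, 0, 0, 0, 0.5, 0.35, 0, 0, 0, 0, 0, 0.5, 0.35, 0, 0, 0, 0, 0, 0.5, 0.35, 0, 0, 0, 0, 0, 0.5, 0.35, 0, 0, 0, 0, 0, 0.5, 0.35, 0, 0, 0, 0, 0, 0, 0.35, 0, 0, 0, 0, 0, 0, 0.35, 0, 0, 0, 0, 0, 0, 0.35]'

```text
time: 21.5
tool_pos: [0.6053, -0.0436, 0.0753]
ee_rot: [-3.141, -0.002, -0.025]
wrist_force: [4.1, -0.4, 5.0]
width: 0.0433
```

```bash
python3 o.py
```

```text
21.5 [ 0.6053 -0.0436  0.0753] yawdeg -1.42 F [ 4.1243 -0.3693  5.0414] T [-0.2176 -0.6228 -0.2021] 0.04332113618650071 tq6 -0.195
```

Emit:
send_rows --rows '[0, 0, 0, 0, 0, 0.5, 0.35, 0, 0, 0, 0, 0, 0.5, 0.35, 0, 0, 0, 0, 0, 0.5, 0.35, 0, 0, 0, 0, 0, 0, 0.35, 0, 0, 0, 0, 0, 0, 0.35, 0, 0, 0, 0, 0, 0, 0.35, 0, 0, 0, 0, 0, 0, 0.35, 0, 0, 0, 0, 0, 0, 0.35]'

```text
time: 22.5
tool_pos: [0.6053, -0.0436, 0.0753]
ee_rot: [-3.141, -0.002, 0.001]
wrist_force: [4.1, -0.2, 5.1]
width: 0.0437
```

```bash
python3 o.py
```

```text
22.5 [ 0.6053 -0.0436  0.0753] yawdeg 0.08 F [ 4.1469 -0.2187  5.0622] T [-0.1668 -0.608  -0.1864] 0.04372394539141244 tq6 -0.202
```

Emit:
send_rows --rows '[0, 0, 0, 0, 0, 0.5, 0.35, 0, 0, 0, 0, 0, 0.5, 0.35, 0, 0, 0, 0, 0, 0.5, 0.35, 0, 0, 0, 0, 0, 0.5, 0.35, 0, 0, 0, 0, 0, 0.5, 0.35, 0, 0, 0, 0, 0, 0.5, 0.35, 0, 0, 0, 0, 0, 0.5, 0.35, 0, 0, 0, 0, 0, 0, 0.35]'

```text
time: 23.5
tool_pos: [0.6053, -0.0436, 0.0753]
ee_rot: [-3.141, -0.002, 0.063]
wrist_force: [4.4, -0.7, 4.9]
width: 0.0432
```

```bash
python3 o.py
```

```text
23.5 [ 0.6053 -0.0436  0.0753] yawdeg 3.61 F [ 4.3585 -0.6802  4.9405] T [-0.147  -0.673  -0.0692] 0.0431698782509879 tq6 -0.083
```

Emit:
send_rows --rows '[0, 0, 0, 0, 0, 0.5, 0.35, 0, 0, 0, 0, 0, 0.5, 0.35, 0, 0, 0, 0, 0, 0.5, 0.35, 0, 0, 0, 0, 0, 0.5, 0.35, 0, 0, 0, 0, 0, 0, 0.35, 0, 0, 0, 0, 0, 0, 0.35, 0, 0, 0, 0, 0, 0, 0.35, 0, 0, 0, 0, 0, 0, 0.35]'

```text
time: 24.5
tool_pos: [0.6053, -0.0436, 0.0753]
ee_rot: [-3.141, -0.002, 0.098]
wrist_force: [5.4, 0.0, 4.7]
width: 0.0434
```

```bash
python3 o.py
```

```text
24.5 [ 0.6053 -0.0436  0.0753] yawdeg 5.61 F [5.4451 0.035  4.7363] T [-0.128  -0.7665 -0.0064] 0.04340693468112441 tq6 -0.026
```

Emit:
send_rows --rows '[0, 0, 0, 0, 0, 0.5, 0.35, 0, 0, 0, 0, 0, 0.5, 0.35, 0, 0, 0, 0, 0, 0.5, 0.35, 0, 0, 0, 0, 0, 0.5, 0.35, 0, 0, 0, 0, 0, 0, 0.35, 0, 0, 0, 0, 0, 0, 0.35, 0, 0, 0, 0, 0, 0, 0.35, 0, 0, 0, 0, 0, 0, 0.35]'

```text
time: 25.5
tool_pos: [0.6054, -0.0436, 0.0753]
ee_rot: [-3.141, -0.002, 0.133]
wrist_force: [5.3, 0.2, 4.8]
width: 0.0436
```

```bash
python3 o.py
```

```text
25.5 [ 0.6054 -0.0436  0.0753] yawdeg 7.61 F [5.2871 0.168  4.7967] T [-0.0335 -0.8453  0.0116] 0.043592846310028785 tq6 0.002
```

Emit:
send_rows --rows '[0, 0, 0, 0, 0, 0.5, 0.35, 0, 0, 0, 0, 0, 0.5, 0.35, 0, 0, 0, 0, 0, 0.5, 0.35, 0, 0, 0, 0, 0, 0.5, 0.35, 0, 0, 0, 0, 0, 0, 0.35, 0, 0, 0, 0, 0, 0, 0.35, 0, 0, 0, 0, 0, 0, 0.35, 0, 0, 0, 0, 0, 0, 0.35]'

```text
time: 26.5
tool_pos: [0.6053, -0.0436, 0.0752]
ee_rot: [-3.141, -0.002, 0.168]
wrist_force: [5.3, 0.6, 5.0]
width: 0.0431
```

```bash
python3 o.py
```

```text
26.5 [ 0.6053 -0.0436  0.0752] yawdeg 9.61 F [5.3262 0.5807 5.0338] T [-0.0378 -0.8296 -0.0358] 0.04311244950025611 tq6 0.002
```

Emit:
send_rows --rows '[0, 0, 0, 0, 0, 0.5, 0.35, 0, 0, 0, 0, 0, 0.5, 0.35, 0, 0, 0, 0, 0, 0.5, 0.35, 0, 0, 0, 0, 0, 0.5, 0.35, 0, 0, 0, 0, 0, 0, 0.35, 0, 0, 0, 0, 0, 0, 0.35, 0, 0, 0, 0, 0, 0, 0.35, 0, 0, 0, 0, 0, 0, 0.35]'

```text
time: 27.5
tool_pos: [0.6054, -0.0436, 0.0752]
ee_rot: [-3.141, -0.002, 0.203]
wrist_force: [5.4, 0.4, 4.5]
width: 0.0435
```

```bash
python3 o.py
```

```text
27.5 [ 0.6054 -0.0436  0.0752] yawdeg 11.61 F [5.4262 0.3661 4.5018] T [-0.0199 -0.7814 -0.0547] 0.04347638859537086 tq6 0.002
```

Emit:
send_rows --rows '[0, 0, 0, 0, 0, 0.5, 0.35, 0, 0, 0, 0, 0, 0.5, 0.35, 0, 0, 0, 0, 0, 0.5, 0.35, 0, 0, 0, 0, 0, 0, 0.35, 0, 0, 0, 0, 0, 0, 0.35, 0, 0, 0, 0, 0, 0, 0.35, 0, 0, 0, 0, 0, 0, 0.35, 0, 0, 0, 0, 0, 0, 0.35]'

```text
time: 28.5
tool_pos: [0.6054, -0.0436, 0.0753]
ee_rot: [-3.141, -0.002, 0.229]
wrist_force: [5.4, -0.8, 5.2]
width: 0.0434
```

```bash
python3 o.py
```

```text
28.5 [ 0.6054 -0.0436  0.0753] yawdeg 13.11 F [ 5.4291 -0.7564  5.2095] T [-0.061  -0.8559 -0.0384] 0.04337868103652624 tq6 0.002
```

Emit:
send_rows --rows '[0, 0, 0, 0, 0, 0.5, 0.35, 0, 0, 0, 0, 0, 0.5, 0.35, 0, 0, 0, 0, 0, 0.5, 0.35, 0, 0, 0, 0, 0, 0, 0.35, 0, 0, 0, 0, 0, 0, 0.35, 0, 0, 0, 0, 0, 0, 0.35, 0, 0, 0, 0, 0, 0, 0.35, 0, 0, 0, 0, 0, 0, 0.35]'

```text
time: 29.5
tool_pos: [0.6054, -0.0436, 0.0752]
ee_rot: [-3.141, -0.002, 0.255]
wrist_force: [5.3, 0.1, 6.0]
width: 0.044
```

```bash
python3 o.py
```

```text
29.5 [ 0.6054 -0.0436  0.0752] yawdeg 14.61 F [5.2622 0.078  5.9847] T [-0.0071 -0.8084  0.0161] 0.04395125231199372 tq6 0.002
```

Emit:
send_rows --rows '[0, 0, 0, 0, 0, 0.4, 0.35, 0, 0, 0, 0, 0, 0.4, 0.35, 0, 0, 0, 0, 0, 0.4, 0.35, 0, 0, 0, 0, 0, 0, 0.35, 0, 0, 0, 0, 0, 0, 0.35, 0, 0, 0, 0, 0, 0, 0.35, 0, 0, 0, 0, 0, 0, 0.35, 0, 0, 0, 0, 0, 0, 0.35]'

```text
time: 30.5
tool_pos: [0.6054, -0.0436, 0.0753]
ee_rot: [-3.141, -0.002, 0.275]
wrist_force: [5.6, -0.7, 5.0]
width: 0.0435
```

```bash
python3 o.py
```

```text
30.5 [ 0.6054 -0.0436  0.0753] yawdeg 15.78 F [ 5.594  -0.7047  4.9849] T [-0.0501 -0.8257 -0.174 ] 0.04351933147258574 tq6 -0.177
```

Emit:
send_rows --rows '[0, 0, 0, 0, 0, 0.3, 0.35, 0, 0, 0, 0, 0, 0.3, 0.35, 0, 0, 0, 0, 0, 0, 0.35, 0, 0, 0, 0, 0, 0, 0.35, 0, 0, 0, 0, 0, 0, 0.35, 0, 0, 0, 0, 0, 0, 0.35, 0, 0, 0, 0, 0, 0, 0.35, 0, 0, 0, 0, 0, 0, 0.35]'

```text
time: 31.5
tool_pos: [0.6055, -0.0437, 0.0752]
ee_rot: [-3.141, -0.003, 0.285]
wrist_force: [6.0, 0.1, 4.8]
width: 0.0433
```

```bash
python3 o.py
```

```text
31.5 [ 0.6055 -0.0437  0.0752] yawdeg 16.34 F [6.0046 0.1471 4.8026] T [-0.0456 -0.9025 -0.4166] 0.04326976257536621 tq6 -0.4
```

Emit:
send_rows --rows '[0, 0, 0, 0, 0, -2, 0.35, 0, 0, 0, 0, 0, -2, 0.35, 0, 0, 0, 0, 0, -2, 0.35, 0, 0, 0, 0, 0, -2, 0.35, 0, 0, 0, 0, 0, -2, 0.35, 0, 0, 0, 0, 0, 0, 0.35, 0, 0, 0, 0, 0, 0, 0.35, 0, 0, 0, 0, 0, 0, 0.35]'

```text
time: 32.5
tool_pos: [0.6053, -0.0436, 0.0753]
ee_rot: [-3.141, -0.002, 0.112]
wrist_force: [4.6, -0.3, 5.5]
width: 0.0435
```

```bash
python3 o.py
```

```text
32.5 [ 0.6053 -0.0436  0.0753] yawdeg 6.41 F [ 4.5667 -0.2843  5.5093] T [-0.0958 -0.8149  0.004 ] 0.04346777111321665 tq6 -0.006
```

Emit:
send_rows --rows '[0, 0, 0, 0, 0, -1, 0.35, 0, 0, 0, 0, 0, -1, 0.35, 0, 0, 0, 0, 0, -1, 0.35, 0, 0, 0, 0, 0, 0, 0.35, 0, 0, 0, 0, 0, 0, 0.35, 0, 0, 0, 0, 0, 0, 0.35, 0, 0, 0, 0, 0, 0, 0.35, 0, 0, 0, 0, 0, 0, 0.35]'

```text
time: 33.5
tool_pos: [0.6053, -0.0436, 0.0753]
ee_rot: [-3.141, -0.002, 0.059]
wrist_force: [4.3, 0.2, 4.7]
width: 0.0438
```

```bash
python3 o.py
```

```text
33.5 [ 0.6053 -0.0436  0.0753] yawdeg 3.41 F [4.25   0.2024 4.7325] T [-0.0578 -0.841  -0.0032] 0.04377893433595493 tq6 -0.006
```

Emit:
send_rows --rows '[0, 0, 0, 0, 0, -1, 0.35, 0, 0, 0, 0, 0, -1, 0.35, 0, 0, 0, 0, 0, -1, 0.35, 0, 0, 0, 0, 0, 0, 0.35, 0, 0, 0, 0, 0, 0, 0.35, 0, 0, 0, 0, 0, 0, 0.35, 0, 0, 0, 0, 0, 0, 0.35, 0, 0, 0, 0, 0, 0, 0.35]'

```text
time: 34.5
tool_pos: [0.6053, -0.0436, 0.0752]
ee_rot: [-3.141, -0.002, 0.007]
wrist_force: [5.3, -0.3, 5.7]
width: 0.0439
```

```bash
python3 o.py
```

```text
34.5 [ 0.6053 -0.0436  0.0752] yawdeg 0.41 F [ 5.2863 -0.2644  5.7373] T [-0.0138 -0.7744 -0.0179] 0.04385155137775426 tq6 0.024
```

Emit:
send_rows --rows '[0, 0, 0, 0, 0, -1, 0.35, 0, 0, 0, 0, 0, -1, 0.35, 0, 0, 0, 0, 0, -1, 0.35, 0, 0, 0, 0, 0, 0, 0.35, 0, 0, 0, 0, 0, 0, 0.35, 0, 0, 0, 0, 0, 0, 0.35, 0, 0, 0, 0, 0, 0, 0.35, 0, 0, 0, 0, 0, 0, 0.35]'

```text
time: 35.5
tool_pos: [0.6052, -0.0436, 0.0753]
ee_rot: [-3.141, -0.002, -0.045]
wrist_force: [3.7, 0.3, 5.6]
width: 0.0438
```

```bash
python3 o.py
```

```text
35.5 [ 0.6052 -0.0436  0.0753] yawdeg -2.57 F [3.7162 0.3055 5.5689] T [-0.0278 -0.7952  0.1148] 0.043830787943113625 tq6 0.148
```

Emit:
send_rows --rows '[0, 0, 0, 0, 0, -1, 0.35, 0, 0, 0, 0, 0, -1, 0.35, 0, 0, 0, 0, 0, -1, 0.35, 0, 0, 0, 0, 0, -1, 0.35, 0, 0, 0, 0, 0, 0, 0.35, 0, 0, 0, 0, 0, 0, 0.35, 0, 0, 0, 0, 0, 0, 0.35, 0, 0, 0, 0, 0, 0, 0.35]'

```text
time: 36.5
tool_pos: [0.6052, -0.0436, 0.0753]
ee_rot: [-3.14, -0.002, -0.115]
wrist_force: [5.2, 0.7, 5.0]
width: 0.0437
```

```bash
python3 o.py
```

```text
36.5 [ 0.6052 -0.0436  0.0753] yawdeg -6.59 F [5.2157 0.7207 4.9576] T [-0.058  -0.7941  0.0323] 0.04365189424494617 tq6 0.038
```

Emit:
send_rows --rows '[0, 0, 0, 0, 0, -0.9, 0.35, 0, 0, 0, 0, 0, -0.9, 0.35, 0, 0, 0, 0, 0, -0.9, 0.35, 0, 0, 0, 0, 0, -0.9, 0.35, 0, 0, 0, 0, 0, -0.9, 0.35, 0, 0, 0, 0, 0, 0, 0.35, 0, 0, 0, 0, 0, 0, 0.35, 0, 0, 0, 0, 0, 0, 0.35]'

```text
time: 37.5
tool_pos: [0.6052, -0.0436, 0.0752]
ee_rot: [-3.14, -0.001, -0.194]
wrist_force: [4.3, 0.3, 5.2]
width: 0.0434
```

```bash
python3 o.py
```

```text
37.5 [ 0.6052 -0.0436  0.0752] yawdeg -11.1 F [4.33   0.2732 5.2207] T [-0.0874 -0.7688  0.0101] 0.04342869473540475 tq6 -0.006
```

Emit:
send_rows --rows '[0, 0, 0, 0, 0, -0.9, 0.35, 0, 0, 0, 0, 0, -0.9, 0.35, 0, 0, 0, 0, 0, -0.9, 0.35, 0, 0, 0, 0, 0, -0.9, 0.35, 0, 0, 0, 0, 0, -0.9, 0.35, 0, 0, 0, 0, 0, 0, 0.35, 0, 0, 0, 0, 0, 0, 0.35, 0, 0, 0, 0, 0, 0, 0.35]'

```text
time: 38.5
tool_pos: [0.6052, -0.0436, 0.0753]
ee_rot: [-3.14, -0.001, -0.272]
wrist_force: [4.6, -0.7, 6.2]
width: 0.043
```

```bash
python3 o.py
```

```text
38.5 [ 0.6052 -0.0436  0.0753] yawdeg -15.59 F [ 4.6451 -0.7006  6.1528] T [-0.0414 -0.7883  0.0086] 0.042966200782489646 tq6 -0.006
```

Emit:
send_rows --rows '[0, 0, 0, 0, 0, -0.9, 0.35, 0, 0, 0, 0, 0, -0.9, 0.35, 0, 0, 0, 0, 0, -0.9, 0.35, 0, 0, 0, 0, 0, -0.9, 0.35, 0, 0, 0, 0, 0, -0.9, 0.35, 0, 0, 0, 0, 0, 0, 0.35, 0, 0, 0, 0, 0, 0, 0.35, 0, 0, 0, 0, 0, 0, 0.35]'

```text
time: 39.5
tool_pos: [0.6051, -0.0436, 0.0752]
ee_rot: [-3.14, -0.001, -0.35]
wrist_force: [4.1, 0.3, 5.0]
width: 0.0433
```

```bash
python3 o.py
```

```text
39.5 [ 0.6051 -0.0436  0.0752] yawdeg -20.06 F [4.0738 0.3213 5.0348] T [-0.0673 -0.7192  0.0961] 0.04334524641498358 tq6 0.166
```

Emit:
send_rows --rows '[0, 0, 0, 0, 0, -0.9, 0.35, 0, 0, 0, 0, 0, -0.9, 0.35, 0, 0, 0, 0, 0, -0.9, 0.35, 0, 0, 0, 0, 0, -0.9, 0.35, 0, 0, 0, 0, 0, -0.9, 0.35, 0, 0, 0, 0, 0, 0, 0.35, 0, 0, 0, 0, 0, 0, 0.35, 0, 0, 0, 0, 0, 0, 0.35]'

```text
time: 40.5
tool_pos: [0.6051, -0.0436, 0.0753]
ee_rot: [-3.14, -0.001, -0.429]
wrist_force: [3.9, 1.3, 5.6]
width: 0.0437
```

```bash
python3 o.py
```

```text
40.5 [ 0.6051 -0.0436  0.0753] yawdeg -24.59 F [3.9227 1.2999 5.6108] T [-0.026  -0.7529  0.0541] 0.043745284352570725 tq6 0.044
```

Emit:
send_rows --rows '[0, 0, 0, 0, 0, -0.9, 0.35, 0, 0, 0, 0, 0, -0.9, 0.35, 0, 0, 0, 0, 0, -0.9, 0.35, 0, 0, 0, 0, 0, -0.9, 0.35, 0, 0, 0, 0, 0, -0.9, 0.35, 0, 0, 0, 0, 0, 0, 0.35, 0, 0, 0, 0, 0, 0, 0.35, 0, 0, 0, 0, 0, 0, 0.35]'

```text
time: 41.5
tool_pos: [0.6051, -0.0436, 0.0753]
ee_rot: [-3.14, -0.001, -0.508]
wrist_force: [4.9, 0.3, 5.1]
width: 0.0435
```

```bash
python3 o.py
```

```text
41.5 [ 0.6051 -0.0436  0.0753] yawdeg -29.09 F [4.8882 0.334  5.1164] T [ 0.0031 -0.6024  0.0181] 0.04352934747004619 tq6 -0.006
```

Emit:
send_rows --rows '[0, 0, 0, 0, 0, -0.9, 0.35, 0, 0, 0, 0, 0, -0.9, 0.35, 0, 0, 0, 0, 0, -0.9, 0.35, 0, 0, 0, 0, 0, -0.9, 0.35, 0, 0, 0, 0, 0, -0.9, 0.35, 0, 0, 0, 0, 0, 0, 0.35, 0, 0, 0, 0, 0, 0, 0.35, 0, 0, 0, 0, 0, 0, 0.35]'

```text
time: 42.5
tool_pos: [0.6051, -0.0436, 0.0753]
ee_rot: [-3.14, -0.001, -0.586]
wrist_force: [5.5, -0.4, 5.7]
width: 0.0437
```

```bash
python3 o.py
```

```text
42.5 [ 0.6051 -0.0436  0.0753] yawdeg -33.6 F [ 5.4799 -0.4387  5.6964] T [-0.0334 -0.6599  0.0598] 0.04372183187471487 tq6 -0.005
```

Emit:
send_rows --rows '[0, 0, 0, 0, 0, -0.9, 0.35, 0, 0, 0, 0, 0, -0.9, 0.35, 0, 0, 0, 0, 0, -0.9, 0.35, 0, 0, 0, 0, 0, -0.9, 0.35, 0, 0, 0, 0, 0, -0.9, 0.35, 0, 0, 0, 0, 0, 0, 0.35, 0, 0, 0, 0, 0, 0, 0.35, 0, 0, 0, 0, 0, 0, 0.35]'

```text
time: 43.5
tool_pos: [0.605, -0.0436, 0.0753]
ee_rot: [-3.14, -0.0, -0.664]
wrist_force: [4.1, -0.7, 5.0]
width: 0.0435
```

```bash
python3 o.py
```

```text
43.5 [ 0.605  -0.0436  0.0753] yawdeg -38.06 F [ 4.1121 -0.656   5.0254] T [-0.0827 -0.7041  0.1219] 0.04346672445467681 tq6 0.164
```

Emit:
send_rows --rows '[0, 0, 0, 0, 0, -0.9, 0.35, 0, 0, 0, 0, 0, -0.9, 0.35, 0, 0, 0, 0, 0, -0.9, 0.35, 0, 0, 0, 0, 0, -0.9, 0.35, 0, 0, 0, 0, 0, -0.9, 0.35, 0, 0, 0, 0, 0, 0, 0.35, 0, 0, 0, 0, 0, 0, 0.35, 0, 0, 0, 0, 0, 0, 0.35]'

```text
time: 44.5
tool_pos: [0.605, -0.0435, 0.0753]
ee_rot: [-3.14, -0.0, -0.743]
wrist_force: [4.4, -0.8, 5.3]
width: 0.0438
```

```bash
python3 o.py
```

```text
44.5 [ 0.605  -0.0435  0.0753] yawdeg -42.59 F [ 4.3735 -0.7531  5.3273] T [ 0.0062 -0.6932  0.042 ] 0.04377833772466887 tq6 0.053
```

Two clicks are counted, and the third is about to snap. I'll continue at the same pace.

Emit:
send_rows --rows '[0, 0, 0, 0, 0, -0.9, 0.35, 0, 0, 0, 0, 0, -0.9, 0.35, 0, 0, 0, 0, 0, -0.9, 0.35, 0, 0, 0, 0, 0, -0.9, 0.35, 0, 0, 0, 0, 0, -0.9, 0.35, 0, 0, 0, 0, 0, 0, 0.35, 0, 0, 0, 0, 0, 0, 0.35, 0, 0, 0, 0, 0, 0, 0.35]'

```text
time: 45.5
tool_pos: [0.605, -0.0435, 0.0753]
ee_rot: [-3.14, -0.0, -0.822]
wrist_force: [3.2, 0.1, 5.4]
width: 0.0435
```

```bash
python3 o.py
```

```text
45.5 [ 0.605  -0.0435  0.0753] yawdeg -47.09 F [3.2348 0.1003 5.3762] T [ 0.0382 -0.6101  0.0077] 0.043523529284308825 tq6 -0.005
```

Emit:
send_rows --rows '[0, 0, 0, 0, 0, -0.9, 0.35, 0, 0, 0, 0, 0, -0.9, 0.35, 0, 0, 0, 0, 0, -0.9, 0.35, 0, 0, 0, 0, 0, -0.9, 0.35, 0, 0, 0, 0, 0, -0.9, 0.35, 0, 0, 0, 0, 0, 0, 0.35, 0, 0, 0, 0, 0, 0, 0.35, 0, 0, 0, 0, 0, 0, 0.35]'

```text
time: 46.5
tool_pos: [0.605, -0.0435, 0.0753]
ee_rot: [-3.14, 0.0, -0.9]
wrist_force: [4.1, 0.8, 4.6]
width: 0.0439
```

```bash
python3 o.py
```

```text
46.5 [ 0.605  -0.0435  0.0753] yawdeg -51.59 F [4.0926 0.8194 4.5714] T [ 0.0499 -0.5626 -0.0202] 0.043866624070316954 tq6 -0.005
```

Emit:
send_rows --rows '[0, 0, 0, 0, 0, -0.9, 0.35, 0, 0, 0, 0, 0, -0.9, 0.35, 0, 0, 0, 0, 0, -0.9, 0.35, 0, 0, 0, 0, 0, -0.9, 0.35, 0, 0, 0, 0, 0, -0.9, 0.35, 0, 0, 0, 0, 0, 0, 0.35, 0, 0, 0, 0, 0, 0, 0.35, 0, 0, 0, 0, 0, 0, 0.35]'

```text
time: 47.5
tool_pos: [0.6049, -0.0434, 0.0753]
ee_rot: [-3.14, 0.0, -0.978]
wrist_force: [3.9, -0.4, 5.4]
width: 0.0439
```

```bash
python3 o.py
```

```text
47.5 [ 0.6049 -0.0434  0.0753] yawdeg -56.06 F [ 3.9345 -0.4429  5.3628] T [ 0.04   -0.576   0.1687] 0.043895492155506984 tq6 0.182
```

Emit:
send_rows --rows '[0, 0, 0, 0, 0, -0.9, 0.35, 0, 0, 0, 0, 0, -0.9, 0.35, 0, 0, 0, 0, 0, -0.9, 0.35, 0, 0, 0, 0, 0, -0.9, 0.35, 0, 0, 0, 0, 0, -0.9, 0.35, 0, 0, 0, 0, 0, 0, 0.35, 0, 0, 0, 0, 0, 0, 0.35, 0, 0, 0, 0, 0, 0, 0.35]'

```text
time: 48.5
tool_pos: [0.6049, -0.0434, 0.0753]
ee_rot: [-3.14, 0.001, -1.057]
wrist_force: [3.4, 0.1, 5.9]
width: 0.0436
```

```bash
python3 o.py
```

```text
48.5 [ 0.6049 -0.0434  0.0753] yawdeg -60.58 F [3.429  0.1414 5.9053] T [ 0.0949 -0.6298  0.021 ] 0.04364327441213596 tq6 0.034
```

Emit:
send_rows --rows '[0, 0, 0, 0, 0, -1, 0.35, 0, 0, 0, 0, 0, -1, 0.35, 0, 0, 0, 0, 0, -1, 0.35, 0, 0, 0, 0, 0, -1, 0.35, 0, 0, 0, 0, 0, -1, 0.35, 0, 0, 0, 0, 0, 0, 0.35, 0, 0, 0, 0, 0, 0, 0.35, 0, 0, 0, 0, 0, 0, 0.35]'

```text
time: 49.5
tool_pos: [0.6049, -0.0434, 0.0753]
ee_rot: [-3.14, 0.001, -1.145]
wrist_force: [3.1, -0.6, 5.5]
width: 0.0436
```

```bash
python3 o.py
python3 - <<'E'
from h import *
# refine knob / pivot
k=np.array([.5645,-.1395]);d=np.array([.605,-.0435])
for kk in([.5624,-.1398],[.5647,-.1427],[.5666,-.136]):
    kk=np.array(kk);u=np.array([.0138,.036]);u/=np.linalg.norm(u);p=kk+.068*u
    a=np.arctan2(*(kk-p)[::-1]);print(p,np.degrees(a),p-d)
    for t in(.3,.6,.9,1.0,1.2): print(t,p+.068*np.array([np.cos(a+t),np.sin(a+t)]))
E
```

```text
49.5 [ 0.6049 -0.0434  0.0753] yawdeg -65.59 F [ 3.1463 -0.5611  5.5477] T [ 0.0333 -0.6377 -0.0139] 0.043575067784229274 tq6 -0.005
[ 0.58673965 -0.07630526] -110.97349342132084 [-0.01826035 -0.03280526]
0.3 [ 0.58225107 -0.14415696]
0.6 [ 0.60250309 -0.14245293]
0.9 [ 0.62134702 -0.13484013]
1.0 [ 0.62701786 -0.13109272]
1.2 [ 0.63709956 -0.12199858]
[ 0.58903965 -0.07920526] -110.97349342132084 [-0.01596035 -0.03570526]
0.3 [ 0.58455107 -0.14705696]
0.6 [ 0.60480309 -0.14535293]
0.9 [ 0.62364702 -0.13774013]
1.0 [ 0.62931786 -0.13399272]
1.2 [ 0.63939956 -0.12489858]
[ 0.59093965 -0.07250526] -110.97349342132084 [-0.01406035 -0.02900526]
0.3 [ 0.58645107 -0.14035696]
0.6 [ 0.60670309 -0.13865293]
0.9 [ 0.62554702 -0.13104013]
1.0 [ 0.63121786 -0.12729272]
1.2 [ 0.64129956 -0.11819858]
```

Emit:
send_rows --rows '[0, 0, 0, 0, 0, 0, 0.7, 0, 0, 0, 0, 0, 0, 0.7, 0, 0, 0, 0, 0, 0, 0.7, 0, 0, 25, 0, 0, 0, 0.7, 0, 0, 25, 0, 0, 0, 0.7, -24, -33, 0, 0, 0, -4.8, 0, -24, -33, 0, 0, 0, -4.8, 0, -24, -33, 0, 0, 0, -4.8, 0]'

```text
time: 50.5
tool_pos: [0.5312, -0.1438, 0.1243]
ee_rot: [3.14, 0.001, -1.399]
wrist_force: [0.2, 0.4, 0.4]
width: 0.0392
```

```bash
python3 o.py; python3 look.py 6
```

```text
50.5 [ 0.5312 -0.1438  0.1243] yawdeg -80.16 F [0.1704 0.3557 0.4226] T [ 0.0048  0.0815 -0.0586] 0.039176529983761574 tq6 -0.087
50.5 [ 0.5312 -0.1438  0.1243] [ 3.14    0.0007 -1.399 ] [0.1704 0.3557 0.4226] [ 0.0048  0.0815 -0.0586] 0.039176529983761574
```

View pics/side6z.png

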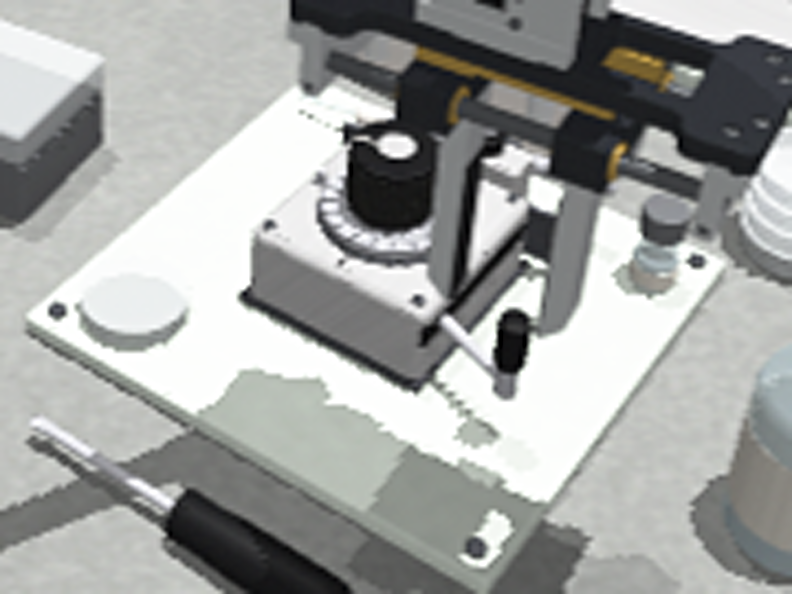

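View pics/top6z.png

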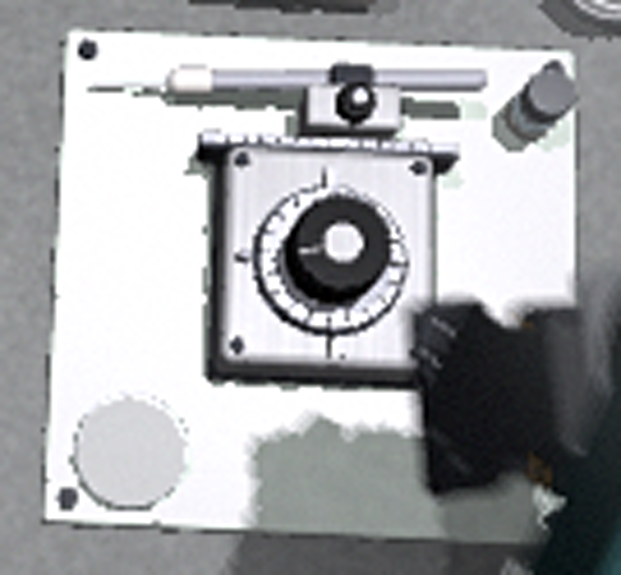

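Emit:
send_rows --rows '[0, 0, -15, 0, 0, 0, 0, 0, 0, -15, 0, 0, 0, 0, 0, 0, -15, 0, 0, 0, 0, 0, 0, -15, 0, 0, 0, 0, 3, 0, 0, 0, 0, 0, 0, 3, 0, 0, 0, 0, 0, 0, 2, 0, 0, 0, 0, 0, 0, 0, 0, 0, 0, 0, 0, 0]'

```text
time: 51.6
tool_pos: [0.5412, -0.1434, 0.0656]
ee_rot: [-3.14, -0.001, -1.397]
wrist_force: [-0.3, 1.1, 0.3]
width: 0.0005
```

```bash
python3 o.py; python3 look.py 7
```

```text
51.6 [ 0.5412 -0.1434  0.0656] yawdeg -80.03 F [-0.3386  1.0545  0.2635] T [-0.0778  0.1421  0.0092] 0.0005047392365906288 tq6 0.003
51.6 [ 0.5412 -0.1434  0.0656] [-3.1404 -0.0008 -1.3968] [-0.3386  1.0545  0.2635] [-0.0778  0.1421  0.0092] 0.0005047392365906288
```

View pics/side7z.png

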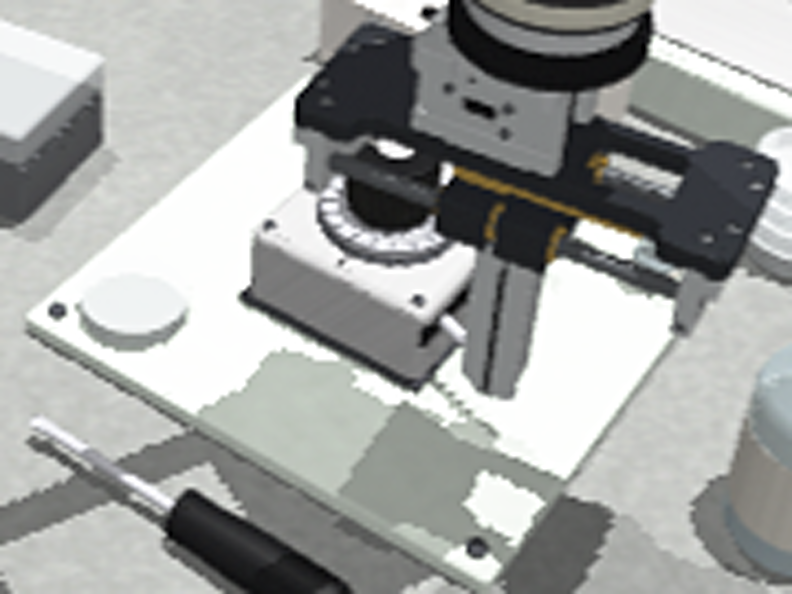

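Emit:
send_rows --rows '[3.4, 0, 0, 0, 0, 0, 0, 3.4, -0.6, 0, 0, 0, 0, 0, 3.4, -0.6, 0, 0, 0, 0, 0, 3.4, -0.6, 0, 0, 0, 0, 0, 3.4, -0.6, 0, 0, 0, 0, 0, 3.4, -0.6, 0, 0, 0, 0, 0, 3.4, -0.6, 0, 0, 0, 0, 0, 3.4, -0.6, 0, 0, 0, 0, 0]'

```text
time: 52.7
tool_pos: [0.5677, -0.1488, 0.065]
ee_rot: [3.141, -0.002, -1.398]
wrist_force: [-2.1, -3.2, 1.3]
width: 0.0006
```

```bash
python3 o.py
```

```text
52.7 [ 0.5677 -0.1488  0.065 ] yawdeg -80.08 F [-2.1499 -3.1503  1.3243] T [-0.6539  0.7755  0.0214] 0.0006328334610112765 tq6 -0.02
```

Emit:
send_rows --rows '[2.5, 0, 0, 0, 0, 0, 0, 2.5, 0, 0, 0, 0, 0, 0, 2.5, 0.2, 0, 0, 0, 0, 0, 2.5, 0.2, 0, 0, 0, 0, 0, 2.5, 0.2, 0, 0, 0, 0, 0, 2.5, 0.4, 0, 0, 0, 0, 0, 2.5, 0.4, 0, 0, 0, 0, 0, 2.5, 0.4, 0, 0, 0, 0, 0]'

```text
time: 53.7
tool_pos: [0.5879, -0.1454, 0.0647]
ee_rot: [3.141, 0.0, -1.397]
wrist_force: [-2.7, -3.2, -0.4]
width: -0.0
```

```bash
python3 o.py; python3 look.py 8
```

```text
53.7 [ 0.5879 -0.1454  0.0647] yawdeg -80.03 F [-2.6602 -3.2195 -0.3603] T [-0.5425  0.6059 -0.0386] -4.5361853030018314e-05 tq6 -0.024
53.7 [ 0.5879 -0.1454  0.0647] [ 3.1414  0.0003 -1.3968] [-2.6602 -3.2195 -0.3603] [-0.5425  0.6059 -0.0386] -4.5361853030018314e-05
```

View pics/side8z.png

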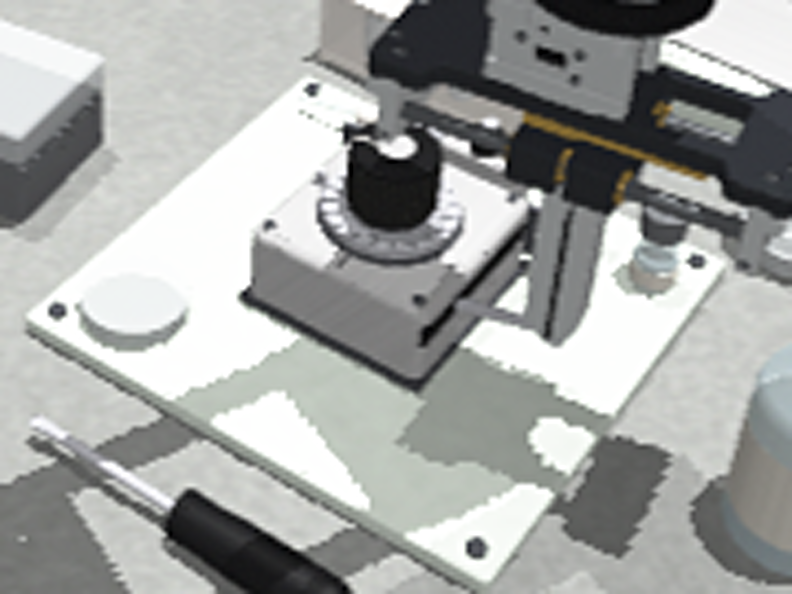

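Emit:
send_rows --rows '[1.5, 0.4, 0, 0, 0, 0, 0, 1.5, 0.4, 0, 0, 0, 0, 0, 1.5, 0.5, 0, 0, 0, 0, 0, 1.5, 0.5, 0, 0, 0, 0, 0, 1.5, 0.6, 0, 0, 0, 0, 0, 1.5, 0.6, 0, 0, 0, 0, 0, 1.5, 0.6, 0, 0, 0, 0, 0, 1.5, 0.7, 0, 0, 0, 0, 0]'

```text
time: 54.8
tool_pos: [0.5999, -0.1413, 0.0649]
ee_rot: [3.142, -0.0, -1.397]
wrist_force: [-2.6, -2.6, -1.2]
width: 0.0
```

```bash
python3 o.py
```

```text
54.8 [ 0.5999 -0.1413  0.0649] yawdeg -80.04 F [-2.6307 -2.619  -1.191 ] T [-0.4973  0.5802  0.005 ] 1.2231080271629267e-05 tq6 -0.018
```

Emit:
send_rows --rows '[1, 0.5, 0, 0, 0, 0, 0, 1, 0.5, 0, 0, 0, 0, 0, 1, 0.5, 0, 0, 0, 0, 0, 0, 0, 0, 0, 0, 0, 0, 0, 0, 0, 0, 0, 0, 0, 0, 0, 0, 0, 0, 0, 0, 0, 0, 0, 0, 0, 0, 0, 0, 0, 0, 0, 0, 0, 0]'

```text
time: 55.8
tool_pos: [0.6029, -0.1396, 0.065]
ee_rot: [-3.141, 0.0, -1.397]
wrist_force: [-2.0, -0.4, -0.6]
width: 0.0004
```

```bash
python3 o.py
```

```text
55.8 [ 0.6029 -0.1396  0.065 ] yawdeg -80.03 F [-1.9671 -0.4477 -0.5799] T [-0.2145  0.4376 -0.004 ] 0.00040222576370890594 tq6 -0.001
```

Emit:
send_rows --rows '[0.8, 0.5, 0, 0, 0, 0, 0, 0.8, 0.5, 0, 0, 0, 0, 0, 0.8, 0.5, 0, 0, 0, 0, 0, 0.8, 0.5, 0, 0, 0, 0, 0, 0.8, 0.5, 0, 0, 0, 0, 0, 0, 0, 0, 0, 0, 0, 0, 0, 0, 0, 0, 0, 0, 0, 0, 0, 0, 0, 0, 0, 0]'

```text
time: 56.8
tool_pos: [0.6033, -0.1394, 0.0649]
ee_rot: [3.133, -0.002, -1.398]
wrist_force: [-10.0, -5.2, 2.6]
width: 0.0007
```

```bash
python3 o.py;python3 look.py 9
```

```text
56.8 [ 0.6033 -0.1394  0.0649] yawdeg -80.1 F [-10.0444  -5.2382   2.6402] T [-1.0148  2.0483 -0.0084] 0.0007447511980772966 tq6 0.02
56.8 [ 0.6033 -0.1394  0.0649] [ 3.1334 -0.002  -1.398 ] [-10.0444  -5.2382   2.6402] [-1.0148  2.0483 -0.0084] 0.0007447511980772966
```

View pics/side9z.png

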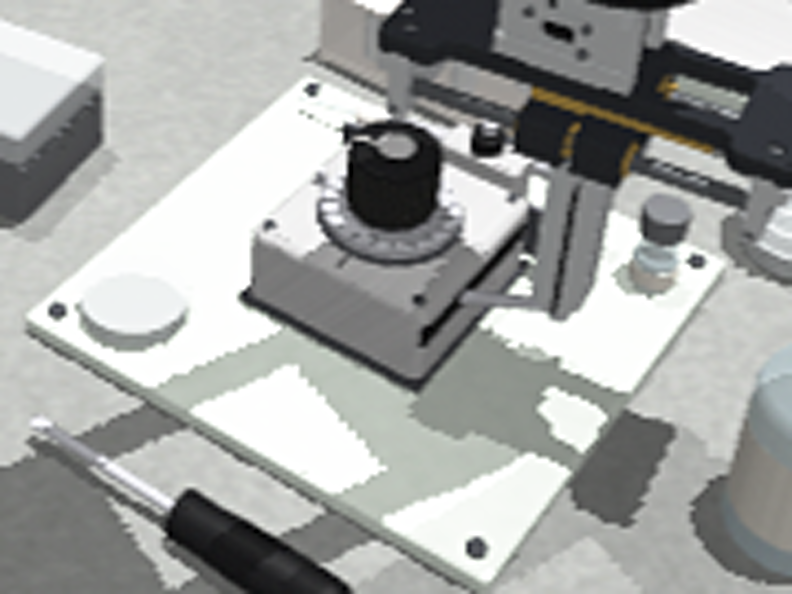

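Emit:
send_rows --rows '[0.8, 0.5, 0, 0, 0, 0, 0, 0.8, 0.5, 0, 0, 0, 0, 0, 0.8, 0.5, 0, 0, 0, 0, 0, 0, 0, 0, 0, 0, 0, 0, 0, 0, 0, 0, 0, 0, 0, 0, 0, 0, 0, 0, 0, 0, 0, 0, 0, 0, 0, 0, 0, 0, 0, 0, 0, 0, 0, 0]'

```text
time: 57.9
tool_pos: [0.6035, -0.1393, 0.0649]
ee_rot: [3.128, -0.003, -1.399]
wrist_force: [-15.4, -8.4, 6.2]
width: 0.0006
```

```bash
python3 o.py
```

```text
57.9 [ 0.6035 -0.1393  0.0649] yawdeg -80.14 F [-15.4285  -8.3929   6.2329] T [-1.5422  3.0651 -0.0024] 0.0006207591246103823 tq6 0.032
```

Emit:
send_rows --rows '[-8, -4, 0, 0, 0, 0, 0, -15, -8, 0, 0, 0, 0, 0, -15, 0, 15, 0, 0, 0, 0, 0, 0, 40, 0, 0, 0, 0, -40, 0, 40, 0, 0, 0, 0, -50, 0, 30, 0, 0, 0, 0, -50, 0, 30, 0, 0, 0, 0, -50, 0, 0, 0, 0, 0, 0]'

```text
time: 58.9
tool_pos: [0.3813, -0.1481, 0.2234]
ee_rot: [-3.134, -0.005, -1.396]
wrist_force: [-1.2, -0.5, -0.8]
width: 0.0004
```

```bash
python3 o.py; python3 look.py 10
```

```text
58.9 [ 0.3813 -0.1481  0.2234] yawdeg -79.97 F [-1.2249 -0.494  -0.7957] T [-0.0195  0.2239  0.0099] 0.00041070731051626516 tq6 0.369
58.9 [ 0.3813 -0.1481  0.2234] [-3.1345 -0.0048 -1.3958] [-1.2249 -0.494  -0.7957] [-0.0195  0.2239  0.0099] 0.00041070731051626516
```

View pics/top10z.png

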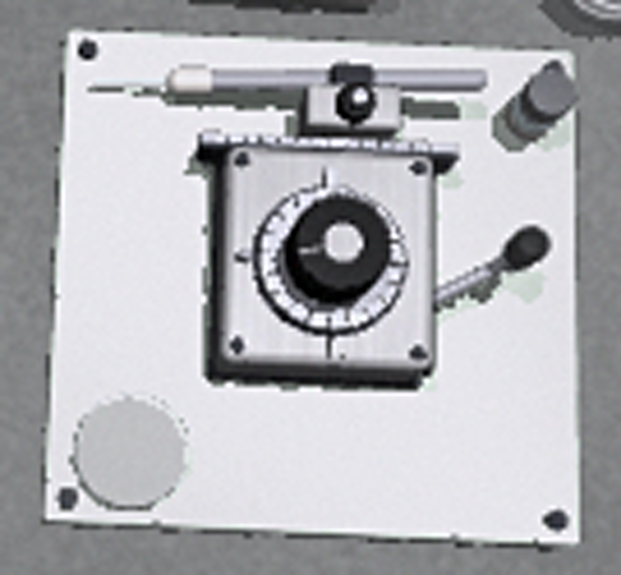

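View pics/side10z.png

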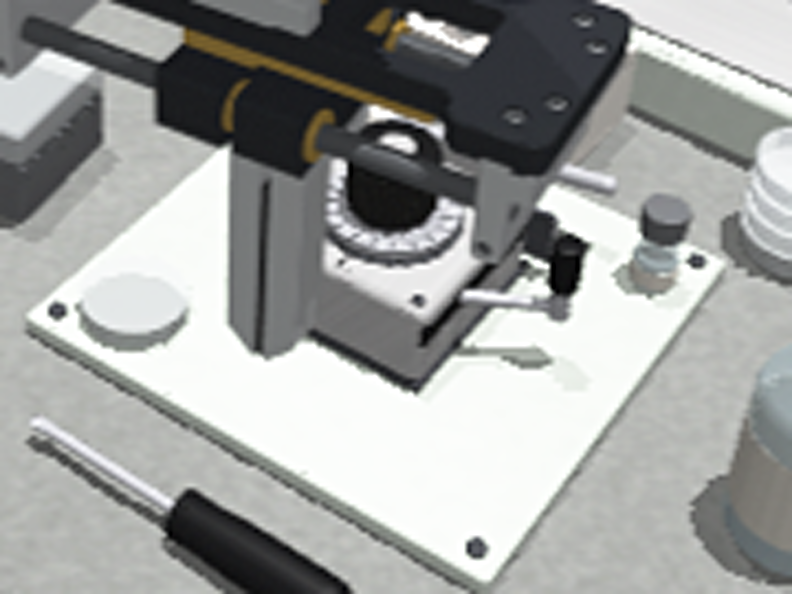

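Run:
```python
from h import *
np.set_printoptions(precision=4,suppress=True)
b=np.array([-.0014,.0021])
k0=onz("top",tz(537,368),.072)[:2]+b;k1=onz("top",tz(527,248),.072)[:2]+b
c=np.linalg.norm(k1-k0);D=2*np.arcsin(c/.136);m=(k0+k1)/2;u=(k1-k0)/c;n=np.array([-u[1],u[0]])
p=m+n*np.sqrt(.068**2-c*c/4);y=np.radians(4.05)
R=np.array([[np.cos(y),np.sin(y)],[-np.sin(y),np.cos(y)]])
print(k0,k1,"chord",c,"Delta",D,"pivot",p,"drive",R@(p-[.605,-.0436]))
for k in(k0,k1):
    d=R@(k-p);print("angle in drive deg",np.degrees(np.arctan2(d[1],d[0])))
# rod angles
for q in(((437,340),(512,378)),((437,300),(505,260))):
    a,b2=[onz("top",tz(*s),.055)[:2] for s in q];d=R@(b2-a);print("rod",np.degrees(np.arctan2(d[1],d[0])))
# slide subpixel shift top0 -> top10, reference: plate region
A=[cv2.cvtColor(np.load(f"pics/top{i}.npz")["color"],cv2.COLOR_RGB2GRAY).astype(np.float32) for i in("0","10")]
def sh(x0,x1,y0,y1):
    a,b=[i[y0:y1,x0:x1] for i in A];w=cv2.createHanningWindow((x1-x0,y1-y0),cv2.CV_32F);return cv2.phaseCorrelate(a,b,w)
print("slide",sh(370,404,160,180),"ref housing",sh(352,410,205,240))
```

```text
[ 0.5633 -0.1406] [ 0.6187 -0.1325] chord 0.05597570917459537 Delta 0.8483874430303626 pivot [ 0.5821 -0.0752] drive [-0.0251 -0.0299]
angle in drive deg -110.07485832623503
angle in drive deg -61.46583844869968
rod -115.0924433596067
rod -57.295613740538926
slide ((0.13303524532159017, 0.11630997964736522), 1.0036313000652526) ref housing ((-0.22034635071342734, 0.16886080911038093), 0.833679837209207)
```

```bash
python3 -c "
from bench import *
print(close_job())"
```

```text
the job is handed in; nothing more can be done
None
```

The job is handed in at about 59 s of the 72 s: the dial is four clicks clockwise from its lowest click and the lock lever is thrown in. No verdict was reported.

- **To the stop:** I turned the dial anticlockwise through five clicks until its lug touched the stop pin. The dial torque read about 0.40 N m there (0.8 allowed), against about 0.2 N m at a click.
- **Four clicks back:** I turned it clockwise and felt four detent cycles 18° apart. The tool stopped at −65.6° with no torque on the dial, about 3° past the fourth snap and about 6° short of where the next would start to resist. I then released it.
- **Lock lever:** I pushed the knob with shut fingers at about 3–4 N until it came up against something solid. I added a little more push to check, and the force reached about 17.6 N (35 allowed) without the lever moving further.
- **Surroundings:** The arm then backed off clear. The dish, vial and screwdriver looked unmoved in the last pictures. I saw no contact with the other items, but I did not measure their positions.

Checks that disagreed or failed:
- **Lever travel:** The knob positions give about 0.85 rad, and the rod's direction gives about 1.01 rad. Both fit the lever being at its 1.05 rad end stop, but I did not measure the final angle directly.
- **Slide position:** The slide shift in the pictures was too small to confirm the click count, so the count rests on the torque alone.
- **Camera calibration:** The side camera was a few millimetres off from the top camera and the arm. I centred the grip on the dial by force instead.

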